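# Run the coil winder back to its start stop

### The job

Get the bench coil winder ready for the next coil: lift its red pawl clear of the ratchet teeth and throw it right over, turn the turntable backward (clockwise from above) by its black handle until the orange dog squeezes the sprung rubber buffer of its stop by about 4 mm, and hold that for a moment. Then lay the pawl back down on the teeth, leaving the dog resting against the buffer. Never force the teeth against the pawl or ram the stop, and leave everything else on the bench as it is.

Things in the scene. Friction and masses are not known exactly. Their poses are not given: they have to be found in the camera images.
- winder: the coil winder's fixed grey base plate, 250 (x) x 310 (y) x 14 mm; origin under its centre, on the turntable's vertical axis. In its frame the red pawl stands at +y, hinged about a level line along its y; thrown open, the pawl lies over towards its +x
- wheel_axis (a point): point on the turntable's vertical axis, at the top of the aluminium disc (34 mm above the bench). The disc has radius 94 mm; its rim carries 16 saw teeth on the upper face, 9 mm high (to about 43 mm above the bench); a white bobbin (diameter 42 mm, top 80 mm above the bench with its spindle) sits fixed in the middle
- drum (a joint): turntable angle, rad: grows as the turntable turns BACKWARD, clockwise seen from above. A brake friction of about 0.25 N m holds it wherever it is left. The value at which it meets the stop differs from set-up to set-up (the stop is adjustable)
- handle (a point): the black upright crank handle, a round post of diameter 18 mm, 52 mm from the axis, from 34 to 108 mm above the bench; the point is on its centre line 82 mm above the bench (26 mm below its top)
- dog_face (a point): centre of the clockwise (leading) face of the orange dog, a 16 mm wide block on the disc's rim radially outboard of the handle, 104 mm from the axis and 29 mm above the bench; this face runs into the buffer
- stop_block (a point): centre of the blue stop block's front face, 107 mm from the axis, 29 mm above the bench, towards the oncoming dog (block top 54 mm up). From it a black rubber buffer, diameter 16 mm, stands out towards the dog, its free end 25 to 50 mm proud: how far is set anew each time and not measured, find it by feel. Sprung: about 1.5 N per mm, bottoms after 12 mm
- buffer (a joint): how far the buffer is squeezed towards the block, m: 0 when free. When the handle is let go it springs the turntable forward again until the brake holds it, still squeezed by about 1.5 mm
- pawl (a joint): pawl angle, rad: about 0 when its tip is down between the teeth (up to about 0.15 on a tooth), balanced upright at about 1.7, 2.7 thrown fully over. It is light (80 g) and falls by its own weight, slowly, to whichever side it leans; down, it blocks backward turning
- pawl_hinge (a point): point on the pawl's hinge line (along the winder's y), 66 mm above the bench, abreast of pawl_pin's middle
- pawl_pin (a point): the red pawl's round cross pin, diameter 12 mm, 50 mm long, parallel to the hinge line and 53 mm from it; the point is on its centre line, 34 mm out from the pawl's bar. With the pawl down it is level with the hinge plus 8 mm, on the winder's -x side of it; lifting swings it up and over the hinge to the +x side. It is free for 20 mm along the pin to either side of this point, and nothing stands within 40 mm beside it
- meter_a: grey pocket multimeter lying flat, 170 x 80 x 34 mm; origin under its centre
- meter_b: second grey pocket multimeter, 170 x 80 x 34 mm; origin under its centre
- screwdriver: yellow-handled screwdriver lying on the bench; origin under its middle
- spray_can: closed aluminium can, diameter 52 mm, 150 mm tall; origin under its centre
- screw_jar: clear jar with white lid, diameter 60 mm, 70 mm tall; origin under its centre
- bobbin_a: spare white bobbin, diameter 34 mm, 28 mm tall, standing loose on a corner of the winder's base plate; origin under its centre
- bobbin_b: spare orange bobbin, diameter 34 mm, 28 mm tall, standing loose on another corner of the base plate; origin under its centre

How it is judged:
By the outcome, as a careful person would: the job done as asked, in the order asked, and still so for the second after the job is handed in, with the robot touching nothing.
It also fails if it takes over 72 s, if anything falls off the work surface, if the arm or the gripper's body presses on something with over 40 N, if the wrist force passes 120 N, or if a joint passes its speed limit or range.

### The arm

A 6-joint arm with a two-finger parallel gripper is mounted at the origin on the work surface. World frame = base frame: x ahead of the robot, y to its left, z up, the work surface at z = 0. Lengths are in mm, angles in rad, forces in N, time in s.
With the tool pointing down it reaches from about 400 to 925 mm from the base axis. Payload 12.5 kg.
Tool frame: the origin (TCP) lies at the centre of the arm's flange, where the gripper is bolted on; the fingertips stand 190 mm ahead of it and the grasp point (between the pads) lies 171 mm ahead of it; z points along the fingers, y is the direction in which the jaws open and shut (so a half turn about z gives the same grasp; the last joint's range is limited). The gripper opens to 95 mm and grips with 3 to 60 N. Pads are 20 mm wide; open, the fingers measure 119 mm over their backs; the gripper's body (75 mm by 180 mm) begins 59 mm behind the grasp point.
Start: joints at [1.107, 0.491, 1.559, -0, 1.092, -0.106], TCP at [218.861, 585.427, 404.761] pointing down, gripper open.
Joint ranges: [-3.1, 3.1], [-0.84, 2.19], [0.05, 2.79], [-1.13, 4.28], [0.06, 2.93], [-2.69, 2.69]. Speed limits (rad/s): [2.22, 2.22, 2.79, 3.14, 3.14, 3.14].

### API

Orientations are given as [roll, pitch, yaw] about the fixed x, y, z axes, in that order (R = Rz(yaw) Ry(pitch) Rx(roll)).
In Python, from cell import env gives the robot as it stands.
- The arm moves only by the shell command python3 -m pendant 'ROWS'. ROWS is JSON, a list of rows, each an object of numbers: "x", "y", "z": the shift along the tool's x, y, z in units of 150 mm (1.0 is 150 mm); "rx", "ry", "rz": the turn, a rotation vector about the tool's x, y, z in units of 45 degrees (1.0 is 45 degrees); "jaw": the opening, from 0 (shut) to 1 (fully open). In form: [{"x": .., "y": .., "z": .., "rx": .., "ry": .., "rz": .., "jaw": ..}, ...]. A call has 1 to 10 rows; each row is the pose to reach, as a shift and turn from the pose commanded when the call began, along the tool's axes at that moment; what a row does not reach only later rows make up. A row lasts 1/8 s, in which the tool goes at most 62.5 mm and 10.7 degrees, less where a joint would pass 70% of its speed; a pose out of reach is approached as far as the arm can. A call with a number of a shift or a turn outside -1 to 1 is refused whole. A call with a gripper value outside its range is refused whole. The fingers move at their own pace and stop on an object; the grip force is fixed at half the most. Time passes only in rows, so rows that repeat a pose let the fingers close. It gives the time, the measured TCP pose, the force and the opening at its end, in the units of the state.
- env.state(): the state, without advancing time (a new reading comes with each control period).
- env.read_camera(name): name is "scene" or "top"; returns a dict with "img" (384x512x3 uint8, red, green, blue), "fx", "fy", "cx", "cy" (pixels), "rvec" (rotation vector, rad) and "tvec" (3), from world to camera coordinates, as OpenCV has them. Camera axes: x right, y down, z forward; pixel columns grow to the right and rows downward; lengths in mm; the calibration is good to about 2 mm. A picture is of the moment at which its call begins. There is no depth.
- env.job_done(): hands the job in, once; it reports no verdict.
The state is a dict: "t": time; "joints": joint angles; "qvel": joint speeds; "tau": joint torques, N m; "eef_pos": TCP position; "tcp_rot": TCP orientation; "ft_force": force on the tool from outside, world axes, zero at the start; "moment": the same for the moment, N m; "opening": opening from 0.0 (shut) to 1.0 (fully open).
Only numpy, scipy, OpenCV 4.12 (cv2) and the standard library are available. Lean on these libraries where they do the work, as an engineer would, in place of code of your own. Each camera call takes 0.05 s, during which the arm holds its last target.

## Working session

There is one attempt and no reset: what is moved stays moved. The work goes in short steps, Python scripts to look and compute and a shell command to move; the robot and the scene stay as the last step left them, time stands still between calls to the robot, and variables do not carry over. Pictures are saved under pics/ and viewed, and the job is handed in when it is done.

```bash
ls; mkdir -p pics; python3 - <<'E'
from cell import env
import cv2
for n in("scene","top"):
    c=env.read_camera(n); cv2.imwrite(f"pics/{n}0.png",cv2.cvtColor(c["img"],cv2.COLOR_RGB2BGR))
    print(n,{k:v for k,v in c.items() if k!="img"})
print(env.state())
E
```

```text
pics
scene {'fx': 400.6545410683823, 'fy': 400.6545410683823, 'cx': 253.37698302902942, 'cy': 191.4785717078048, 'rvec': array([ 1.51209364,  1.84946279, -0.95161441]), 'tvec': array([ 131.79033595, -251.49669282, 1513.70616592])}
top {'fx': 356.85523104287427, 'fy': 356.85523104287427, 'cx': 256.1572664066865, 'cy': 194.18652940735922, 'rvec': array([ 2.14520577, -2.10403044,  0.19776354]), 'tvec': array([-16.37261984, 539.79474438, 975.40720899])}
{'t': 0.1, 'joints': array([ 1.10741845e+00,  4.91503182e-01,  1.55939917e+00, -1.33010579e-05,
        1.09168136e+00, -1.05591064e-01]), 'qvel': array([ 1.39986734e-03, -3.11024007e-03, -2.89304594e-03,  2.93406441e-05,
        9.95112364e-04, -2.06102559e-04]), 'tau': array([ 1.98283524e-03, -6.13619971e+01, -2.58603072e+01,  6.93438761e-02,
        4.71617072e-02, -6.48378546e-05]), 'eef_pos': array([218.83821233, 585.40598753, 404.2139908 ]), 'tcp_rot': array([-3.14060587e+00, -9.27207736e-05,  2.78381193e+00]), 'ft_force': array([-0.01053788,  0.90908775,  0.77923846]), 'moment': array([0.01962435, 0.01459466, 0.00145223]), 'opening': 0.9989001827856498}
```

View pics/scene0.png

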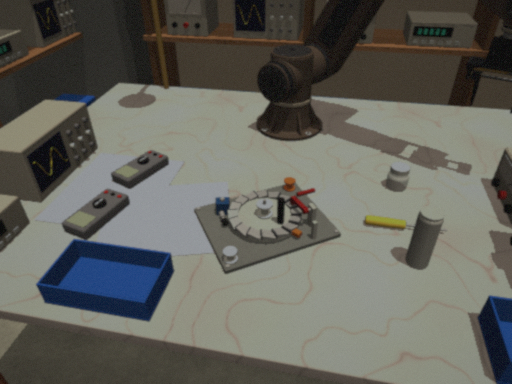

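View pics/top0.png

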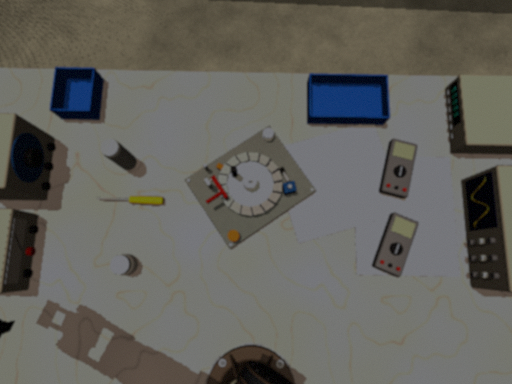

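```bash
python3 - <<'E'
import cv2
a=cv2.imread("pics/top0.png")[115:255,175:325]; cv2.imwrite("pics/topz.png",cv2.convertScaleAbs(cv2.resize(a,None,fx=4,fy=4,interpolation=cv2.INTER_CUBIC),alpha=1.4))
a=cv2.imread("pics/scene0.png")[165:280,185:345]; cv2.imwrite("pics/scenez.png",cv2.convertScaleAbs(cv2.resize(a,None,fx=5,fy=5,interpolation=cv2.INTER_CUBIC),alpha=1.4))
E
```

```text
(no output)
```

View pics/topz.png

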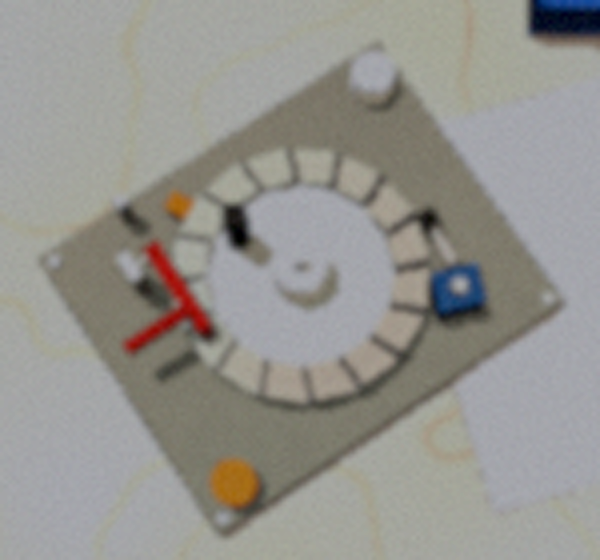

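View pics/scenez.png

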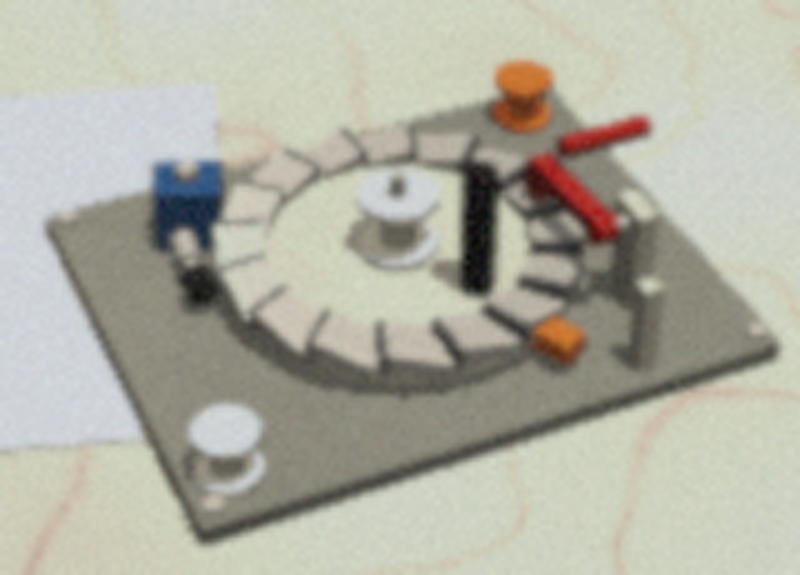

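```bash
cat > h.py <<'E'
import numpy as np, cv2
from cell import env
class Cam:
    def __init__(s,n):
        c=env.read_camera(n); s.img=c["img"]; s.K=np.array([[c["fx"],0,c["cx"]],[0,c["fy"],c["cy"]],[0,0,1.]])
        s.R=cv2.Rodrigues(np.array(c["rvec"],float))[0]; s.t=np.array(c["tvec"],float); s.C=-s.R.T@s.t
        s.P=s.K@np.c_[s.R,s.t]
    def proj(s,X):
        X=np.atleast_2d(X); p=(s.P@np.c_[X,np.ones(len(X))].T).T; return p[:,:2]/p[:,2:]
    def ray(s,uv,z):
        d=s.R.T@np.linalg.solve(s.K,np.array([uv[0],uv[1],1.])); return s.C+d*(z-s.C[2])/d[2]
def tri(a,ua,b,ub):
    X=cv2.triangulatePoints(a.P,b.P,np.array(ua,float).reshape(2,1),np.array(ub,float).reshape(2,1)); return (X[:3]/X[3]).ravel()
E
python3 - <<'E'
from h import *
T=Cam("top");S=Cam("scene")
def corners(cam,zs,off,f):
    return np.array([cam.ray(((u+.5)/f+off[0]-.5,(v+.5)/f+off[1]-.5),14) for u,v in zs])
ct=corners(T,[(40,258),(380,42),(562,305),(225,535)],(175,115),4)   # +x+y, +x-y, -x-y, -x+y
cs=corners(S,[(776,348),(205,535),(50,222),(560,95)],(185,165),5)
loc=np.array([[125,155],[125,-155],[-125,-155],[-125,155]],float)
for n,c in(("t",ct),("s",cs)):
    c=c[:,:2]; m=c.mean(0); d=c-m; A=loc.T@d; yaw=np.arctan2(A[0,1]-A[1,0],A[0,0]+A[1,1])
    R=np.array([[np.cos(yaw),-np.sin(yaw)],[np.sin(yaw),np.cos(yaw)]])
    print(n,m.round(1),np.degrees(yaw).round(2),(d-loc@R.T).round(1).tolist())
# colour masks
for n,c in(("T",T),("S",S)):
    i=c.img.astype(int); r=(i[...,0]>1.9*i[...,1])&(i[...,0]>1.9*i[...,2])&(i[...,0]>70)
    r[:110]=0; r[270:]=0
    ys,xs=np.nonzero(r); k=(xs>180)&(xs<340); print(n,sorted(zip(xs[k].tolist(),ys[k].tolist())))
E
```

```text
t [574.8  12.2] 35.01 [[0.3, -1.4], [-1.5, -0.3], [-1.1, 4.9], [2.3, -3.2]]
s [584.5  18.7] 34.41 [[-2.9, -6.6], [-2.9, 1.9], [0.9, 1.8], [4.9, 2.9]]
T [(206, 201), (207, 200), (207, 201), (207, 202), (208, 199), (208, 200), (208, 201), (208, 202), (209, 199), (209, 200), (209, 201), (210, 198), (210, 199), (210, 200), (210, 201), (211, 177), (211, 197), (211, 198), (211, 199), (211, 200), (212, 176), (212, 177), (212, 178), (212, 179), (212, 197), (212, 198), (212, 199), (213, 176), (213, 177), (213, 178), (213, 179), (213, 180), (213, 196), (213, 197), (213, 198), (213, 199), (214, 176), (214, 177), (214, 178), (214, 179), (214, 180), (214, 181), (214, 182), (214, 195), (214, 196), (214, 197), (214, 198), (215, 177), (215, 178), (215, 179), (215, 180), (215, 181), (215, 182), (215, 183), (215, 195), (215, 196), (215, 197), (216, 179), (216, 180), (216, 181), (216, 182), (216, 183), (216, 184), (216, 185), (216, 186), (216, 194), (216, 195), (216, 196), (216, 197), (217, 181), (217, 182), (217, 183), (217, 184), (217, 185), (217, 186), (217, 187), (217, 193), (217, 194), (217, 195),
[... 2171 characters left out ...]
04), (303, 205), (303, 206), (303, 207), (303, 208), (303, 209), (304, 191), (304, 192), (304, 193), (304, 205), (304, 206), (304, 207), (304, 208), (304, 209), (304, 210), (304, 211), (305, 191), (305, 192), (305, 193), (305, 206), (305, 207), (305, 208), (305, 209), (305, 210), (305, 211), (305, 212), (306, 191), (306, 192), (306, 193), (306, 207), (306, 208), (306, 209), (306, 210), (306, 211), (306, 212), (307, 190), (307, 191), (307, 192), (307, 208), (307, 209), (307, 210), (307, 211), (308, 190), (308, 191), (308, 192), (309, 190), (309, 191), (309, 192), (310, 189), (310, 190), (310, 191), (311, 189), (311, 190), (311, 191), (312, 189), (312, 190), (312, 191), (313, 189), (313, 190)]
```

```bash
cat >> h.py <<'E'
def red(cam):
    i=cam.img.astype(int); return (i[...,0]>1.8*i[...,1])&(i[...,0]>1.8*i[...,2])&(i[...,0]>60)
E
python3 - <<'E'
from h import *
T=Cam("top");S=Cam("scene")
# plate contour
for n,c,roi in(("T",T,(180,120,320,252)),("S",S,(188,170,342,272))):
    x0,y0,x1,y1=roi; im=cv2.cvtColor(c.img,cv2.COLOR_RGB2LAB)[y0:y1,x0:x1]
    print(n,"plate LAB",im[ (204-y0) if n=="T" else 262-y0, (255-x0) if n=="T" else 240-x0])
    L=im[...,0]; cv2.imwrite(f"pics/L{n}.png",cv2.resize(L,None,fx=4,fy=4))
    m=((L<150)).astype(np.uint8)
    thr,m=cv2.threshold(L,0,255,cv2.THRESH_BINARY_INV+cv2.THRESH_OTSU); print(thr)
    m=cv2.morphologyEx(m,cv2.MORPH_OPEN,np.ones((3,3)))
    cs,_=cv2.findContours(m,cv2.RETR_EXTERNAL,cv2.CHAIN_APPROX_NONE); k=max(cs,key=cv2.contourArea)
    h=cv2.convexHull(k); q=cv2.approxPolyDP(h,6,True).reshape(-1,2)+[x0,y0]; print(q.tolist())
    kk=k.reshape(-1,2)+[x0,y0]
    if len(q)==4:
        lines=[]
        for i in range(4):
            a,b=q[i].astype(float),q[(i+1)%4].astype(float); d=(b-a)/np.linalg.norm(b-a); nrm=np.array([-d[1],d[0]])
            s=(kk-a)@d; e=(kk-a)@nrm; p=kk[(s>8)&(s<np.linalg.norm(b-a)-8)&(abs(e)<2.2)]
            vx,vy,px,py=cv2.fitLine(p.astype(np.float32),cv2.DIST_HUBER,0,.01,.01).ravel(); lines.append(np.cross([px,py,1],[px+vx,py+vy,1]))
        for i in range(4):
            X=np.cross(lines[i-1],lines[i]); X=X[:2]/X[2]; print(X.round(2), c.ray(X,14).round(1), c.ray(X,0).round(1))
o=tri(T,(206.3,201.2),S,(313.5,189.8)); print("pin outer",o)
print("pin in top at z74:",T.ray((206.3,201.2),74),T.ray((215,196.1),74),"scene z74",S.ray((313.5,189.8),74),S.ray((300,193),74))
E
```

```text
T plate LAB [129 128 126]
106.0
[[275, 134], [313, 193], [229, 248], [187, 182], [258, 132]]
S plate LAB [103 128 133]
122.0
[[340, 233], [223, 271], [194, 209], [292, 178], [314, 189]]
pin outer [511.94785917 132.6795879   79.35024123]
pin in top at z74: [512.8706412  132.97114368  74.        ] [527.82196923 109.25656701  74.        ] scene z74 [504.36145575 132.80218384  74.        ] [525.0867331   99.75566939  74.        ]
```

```bash
python3 - <<'E'
from h import *
T=Cam("top");S=Cam("scene")
def refine(c,q):
    g=cv2.GaussianBlur(cv2.cvtColor(c.img,cv2.COLOR_RGB2GRAY).astype(np.float32),(0,0),.7); q=np.array(q,float); lines=[]
    for i in range(4):
        a,b=q[i],q[(i+1)%4]; L=np.linalg.norm(b-a); d=(b-a)/L; n=np.array([-d[1],d[0]]); pts=[]
        if n@(q.mean(0)-a)<0:n=-n
        o=np.arange(-4,4.01,.25)
        for s in np.arange(8,L-8,1):
            P=a+d*s+o[:,None]*n; v=cv2.remap(g,P[:,0].astype(np.float32)[None],P[:,1].astype(np.float32)[None],cv2.INTER_LINEAR)[0]
            gr=np.gradient(v); k=np.argmin(gr)   # outside bright -> inside dark
            if gr[k]<-2: pts.append(P[k])
        vx,vy,px,py=cv2.fitLine(np.array(pts,np.float32),cv2.DIST_WELSCH,0,.01,.01).ravel()
        lines.append(np.cross([px,py,1],[px+vx,py+vy,1])); print(len(pts),end=" ")
    X=[np.cross(lines[i-1],lines[i]) for i in range(4)]; return np.array([x[:2]/x[2] for x in X])
loc=np.array([[125,155],[125,-155],[-125,-155],[-125,155]],float)
for n,c,q,f,off in(("t",T,[(40,258),(380,42),(562,305),(225,535)],4,(175,115)),("s",S,[(776,338),(205,525),(50,222),(560,95)],5,(185,165))):
    X=refine(c,(np.array(q,float)+.5)/f+np.array(off)-.5); print(X.round(1).tolist())
    for z in ([14,14,14,14],[0,0,14,14]):
        w=np.array([c.ray(x,zz)[:2] for x,zz in zip(X,z)]); m=w.mean(0); d=w-m; A=loc.T@d; yaw=np.arctan2(A[0,1]-A[1,0],A[0,0]+A[1,1])
        R=np.array([[np.cos(yaw),-np.sin(yaw)],[np.sin(yaw),np.cos(yaw)]]); print(n,m.round(1),np.degrees(yaw).round(2),(d-loc@R.T).round(1).tolist())
# spindle top, handle
print("spindle T z80",T.ray((302/4+175-.4,265/4+115-.4),80),"S",S.ray((397/5+185-.4,178/5+165-.4),80))
E
```

```text
84 63 87 68 [[183.5, 179.4], [268.8, 124.6], [316.9, 190.9], [229.6, 250.0]]
t [573.8  13.3] 35.18 [[1.0, 0.8], [0.9, 0.7], [-0.7, -1.3], [-1.3, -0.3]]
t [576.   13.9] 35.04 [[1.5, 3.2], [4.5, 0.1], [-2.4, -2.0], [-3.6, -1.3]]
105 53 89 49 [[342.7, 235.4], [224.4, 274.2], [192.2, 208.2], [294.6, 181.4]]
s [584.1  16.6] 34.93 [[2.3, 2.4], [5.0, 1.7], [-2.8, -3.7], [-4.5, -0.4]]
s [577.1  15.8] 35.55 [[-4.4, 4.2], [-0.7, -3.7], [2.1, -2.8], [3.1, 2.4]]
spindle T z80 [572.17152001  11.79041648  80.        ] S [580.6280049   15.22953044  80.        ]
```

```bash
cat >> h.py <<'E'
from scipy.spatial.transform import Rotation as Ro
def go(x,y,z,yaw):
    """target grasp point world, yaw deg -> row numbers from the present measured pose"""
    s=env.state(); R=Ro.from_euler('xyz',s["tcp_rot"]); 
    d=R.inv().apply(np.array([x,y,z+171])-s["eef_pos"])/150
    rv=(R.inv()*Ro.from_euler('xyz',[np.pi,0,np.radians(yaw)])).as_rotvec(degrees=True)/45
    print("shift",d.round(3),"turn",rv.round(3),"q6",s["joints"][5].round(2),"t",s["t"])
E
python3 -m pendant '[{"x":-0.76,"y":-0.557},{"x":-0.76,"y":-0.557},{"x":-0.76,"y":-0.557}]'
python3 -m pendant '[{"x":-0.76,"y":-0.557},{"x":-0.76,"y":-0.557},{"x":-0.76,"y":-0.557}]'
python3 -m pendant '[{"x":-0.76,"y":-0.557},{"x":-0.76,"y":-0.557},{"x":-0.76,"y":-0.557}]'
python3 -c "
from h import *
go(528,113,110,125.2)"
```

```text
shift [-3.033 -2.228  0.825] turn [-0.     0.     0.762] q6 -0.11 t 0.4invalid input
invalid input
invalid input
```

```bash
python3 -m pendant '[{"x":-0.76,"y":-0.557,"z":0,"rx":0,"ry":0,"rz":0,"jaw":1},{"x":-0.76,"y":-0.557,"z":0,"rx":0,"ry":0,"rz":0,"jaw":1},{"x":-0.76,"y":-0.557,"z":0,"rx":0,"ry":0,"rz":0,"jaw":1}]'
python3 -c "
from h import *
go(528,113,110,125.2)"
```

```text
t: 0.78
eef_pos: [297.7, 465.0, 405.0]
tcp_rot: [3.142, 0.0, 2.781]
ft_force: [0.1, 0.5, -0.0]
opening: 1.001
shift [-2.264 -1.655  0.827] turn [0.    0.    0.759] q6 -0.33 t 0.775
```

```bash
python3 -m pendant '[{"x":-0.76,"y":-0.557,"z":0,"rx":0,"ry":0,"rz":0,"jaw":1},{"x":-0.76,"y":-0.557,"z":0,"rx":0,"ry":0,"rz":0,"jaw":1},{"x":-0.76,"y":-0.557,"z":0,"rx":0,"ry":0,"rz":0,"jaw":1}]'
python3 -m pendant '[{"x":-0.76,"y":-0.557,"z":0.2,"rx":0,"ry":0,"rz":0.2,"jaw":0.6},{"x":-0.76,"y":-0.557,"z":0.4,"rx":0,"ry":0,"rz":0.4,"jaw":0.6},{"x":-0.76,"y":-0.557,"z":0.4,"rx":0,"ry":0,"rz":0.76,"jaw":0.6},{"x":-0.76,"y":-0.557,"z":0.4,"rx":0,"ry":0,"rz":0.76,"jaw":0.6}]'
python3 -c "
from h import *
go(528,113,110,125.2)"
```

```text
t: 1.15
eef_pos: [375.2, 347.3, 405.0]
tcp_rot: [3.141, 0.0, 2.781]
ft_force: [-0.1, 0.5, -0.7]
opening: 1.004
t: 1.65
eef_pos: [452.3, 230.2, 343.5]
tcp_rot: [-3.14, -0.001, 2.18]
ft_force: [-0.1, 0.5, -0.0]
opening: 0.639
shift [-0.93  -0.033  0.416] turn [-0.002 -0.001 -0.006] q6 -0.27 t 1.65
```

Move above the pin at z≈110, then look.

```bash
python3 -m pendant '[{"x":-0.93,"y":-0.033,"z":0.2,"rx":0,"ry":0,"rz":0,"jaw":0.5},{"x":-0.93,"y":-0.033,"z":0.3,"rx":0,"ry":0,"rz":0,"jaw":0.5},{"x":-0.93,"y":-0.033,"z":0.416,"rx":0,"ry":0,"rz":0,"jaw":0.5},{"x":-0.93,"y":-0.033,"z":0.416,"rx":0,"ry":0,"rz":0,"jaw":0.5},{"x":-0.93,"y":-0.033,"z":0.416,"rx":0,"ry":0,"rz":0,"jaw":0.5}]'
python3 - <<'E'
from h import *
go(528,113,75,125.2)
for n,(x0,y0,w,h) in(("top",(165,105,160,120)),("scene",(215,130,160,120))):
    c=Cam(n); a=cv2.cvtColor(c.img,cv2.COLOR_RGB2BGR)[y0:y0+h,x0:x0+w]; cv2.imwrite(f"pics/{n}1.png",cv2.convertScaleAbs(cv2.resize(a,None,fx=5,fy=5,interpolation=cv2.INTER_CUBIC),alpha=1.5))
E
```

```text
t: 2.28
eef_pos: [527.9, 115.2, 282.8]
tcp_rot: [3.141, -0.0, 2.188]
ft_force: [-0.5, 0.3, 0.2]
opening: 0.496
shift [-0.013 -0.008  0.246] turn [ 0.001 -0.     0.003] q6 -0.52 t 2.275
```

View pics/top1.png

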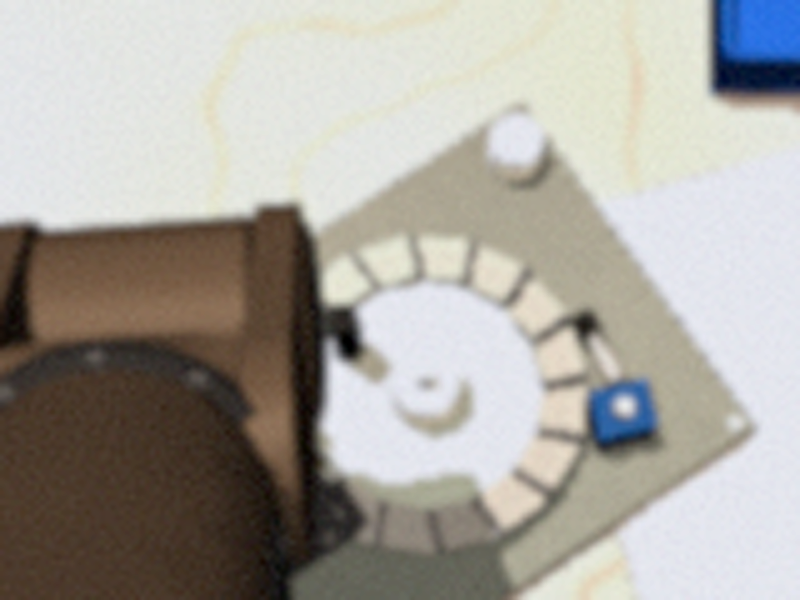

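View pics/scene1.png

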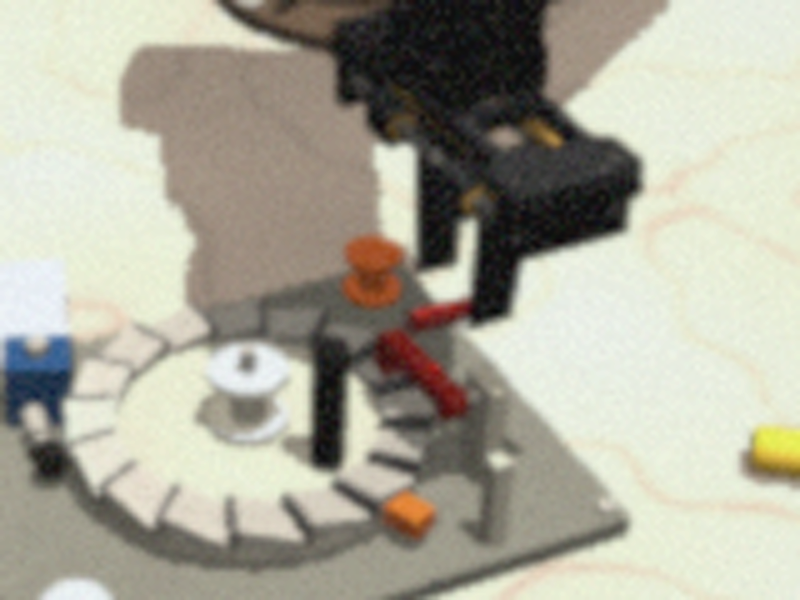

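```bash
python3 -m pendant '[{"x":-0.013,"y":-0.008,"z":0.08,"rx":0,"ry":0,"rz":0,"jaw":0.5},{"x":-0.013,"y":-0.008,"z":0.16,"rx":0,"ry":0,"rz":0,"jaw":0.5},{"x":-0.013,"y":-0.008,"z":0.246,"rx":0,"ry":0,"rz":0,"jaw":0.5},{"x":-0.013,"y":-0.008,"z":0.246,"rx":0,"ry":0,"rz":0,"jaw":0.5}]'
python3 - <<'E'
from h import *
go(528,113,75,125.2)
for n,(x0,y0,w,h) in(("scene",(215,130,160,120)),):
    c=Cam(n); a=cv2.cvtColor(c.img,cv2.COLOR_RGB2BGR)[y0:y0+h,x0:x0+w]; cv2.imwrite(f"pics/{n}2.png",cv2.convertScaleAbs(cv2.resize(a,None,fx=5,fy=5,interpolation=cv2.INTER_CUBIC),alpha=1.5))
E
```

```text
t: 2.88
eef_pos: [528.0, 111.9, 244.1]
tcp_rot: [-3.14, -0.001, 2.187]
ft_force: [-0.5, 0.4, 0.8]
opening: 0.501
shift [ 0.006  0.004 -0.013] turn [-0.002 -0.002  0.002] q6 -0.53 t 2.875
```

View pics/scene2.png

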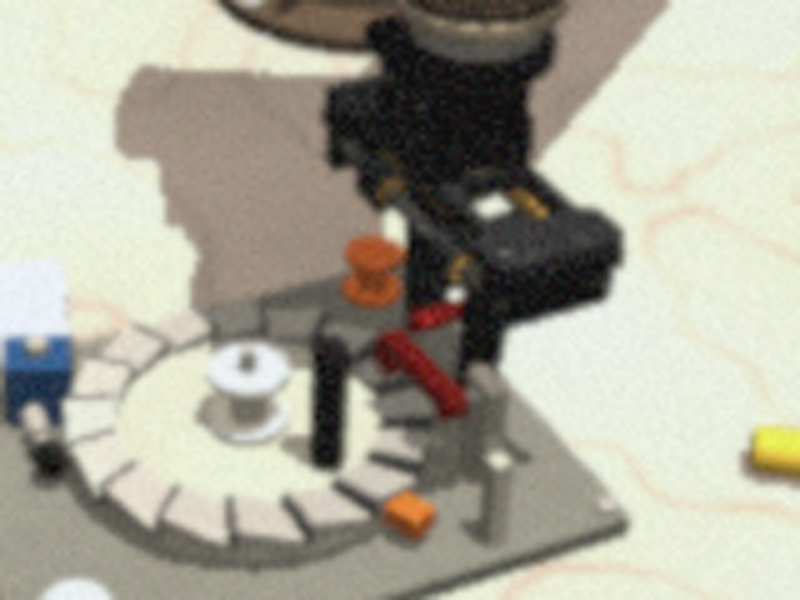

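```bash
python3 -m pendant '[{"x":0,"y":0,"z":0,"rx":0,"ry":0,"rz":0,"jaw":0.2},{"x":0,"y":0,"z":0,"rx":0,"ry":0,"rz":0,"jaw":0.2},{"x":0,"y":0,"z":0,"rx":0,"ry":0,"rz":0,"jaw":0.2}]'
python3 -m pendant '[{"x":0,"y":0,"z":0,"rx":0,"ry":0,"rz":0,"jaw":0.1},{"x":0,"y":0,"z":0,"rx":0,"ry":0,"rz":0,"jaw":0.1},{"x":0,"y":0,"z":0,"rx":0,"ry":0,"rz":0,"jaw":0.1}]'
```

```text
t: 3.3
eef_pos: [528.2, 111.9, 245.7]
tcp_rot: [3.141, 0.0, 2.187]
ft_force: [0.1, 0.6, -0.8]
opening: 0.246
t: 3.68
eef_pos: [527.2, 111.3, 245.3]
tcp_rot: [-3.138, -0.001, 2.187]
ft_force: [-7.0, -7.3, 4.5]
opening: 0.118
```

```bash
python3 -m pendant '[{"x":0,"y":-0.008,"z":-0.05,"rx":0,"ry":0,"rz":0,"jaw":0.1},{"x":0,"y":0.031,"z":-0.116,"rx":0,"ry":0,"rz":0,"jaw":0.1},{"x":0,"y":0.065,"z":-0.168,"rx":0,"ry":0,"rz":0,"jaw":0.1},{"x":0,"y":0.108,"z":-0.212,"rx":0,"ry":0,"rz":0,"jaw":0.1},{"x":0,"y":0.108,"z":-0.212,"rx":0,"ry":0,"rz":0,"jaw":0.1}]'
python3 - <<'E'
from h import *
for n,(x0,y0,w,h) in(("scene",(215,130,160,120)),):
    c=Cam(n); a=cv2.cvtColor(c.img,cv2.COLOR_RGB2BGR)[y0:y0+h,x0:x0+w]; cv2.imwrite(f"pics/{n}3.png",cv2.convertScaleAbs(cv2.resize(a,None,fx=5,fy=5,interpolation=cv2.INTER_CUBIC),alpha=1.5))
E
```

```text
t: 4.3
eef_pos: [542.0, 121.7, 277.8]
tcp_rot: [3.139, 0.001, 2.187]
ft_force: [4.4, 1.5, -3.5]
opening: 0.117
```

View pics/scene3.png

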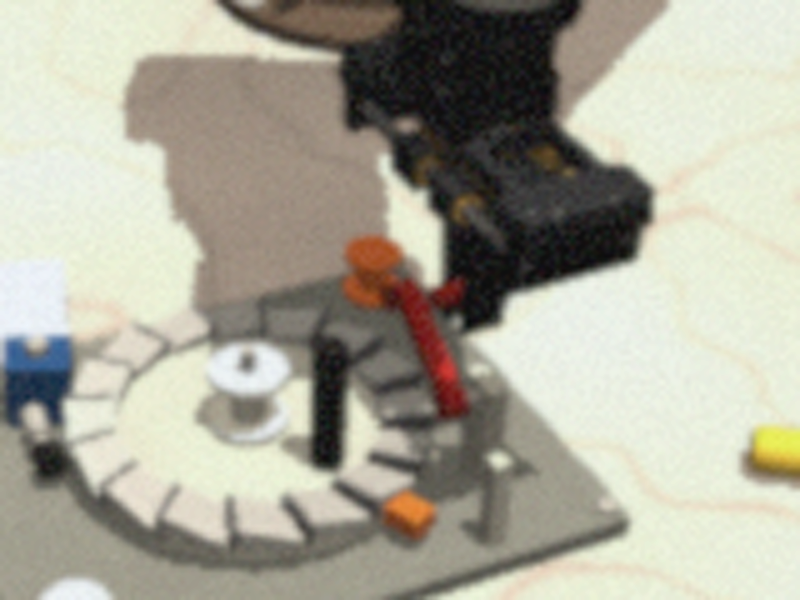

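```bash
python3 -m pendant '[{"x":0,"y":0.05,"z":-0.037,"rx":0,"ry":0,"rz":0,"jaw":0.1},{"x":0,"y":0.105,"z":-0.064,"rx":0,"ry":0,"rz":0,"jaw":0.1},{"x":0,"y":0.165,"z":-0.081,"rx":0,"ry":0,"rz":0,"jaw":0.1},{"x":0,"y":0.226,"z":-0.088,"rx":0,"ry":0,"rz":0,"jaw":0.1},{"x":0,"y":0.226,"z":-0.088,"rx":0,"ry":0,"rz":0,"jaw":0.1}]'
python3 -m pendant '[{"x":0,"y":0.06,"z":0.004,"rx":0,"ry":0,"rz":0,"jaw":0.1},{"x":0,"y":0.121,"z":0.019,"rx":0,"ry":0,"rz":0,"jaw":0.1},{"x":0,"y":0.178,"z":0.045,"rx":0,"ry":0,"rz":0,"jaw":0.1},{"x":0,"y":0.229,"z":0.078,"rx":0,"ry":0,"rz":0,"jaw":0.1},{"x":0,"y":0.262,"z":0.108,"rx":0,"ry":0,"rz":0,"jaw":0.1},{"x":0,"y":0.29,"z":0.142,"rx":0,"ry":0,"rz":0,"jaw":0.1},{"x":0,"y":0.29,"z":0.142,"rx":0,"ry":0,"rz":0,"jaw":0.1}]'
python3 - <<'E'
from h import *
for n,(x0,y0,w,h) in(("scene",(215,130,160,120)),):
    c=Cam(n); a=cv2.cvtColor(c.img,cv2.COLOR_RGB2BGR)[y0:y0+h,x0:x0+w]; cv2.imwrite(f"pics/{n}4.png",cv2.convertScaleAbs(cv2.resize(a,None,fx=5,fy=5,interpolation=cv2.INTER_CUBIC),alpha=1.5))
E
```

```text
t: 4.97
eef_pos: [569.6, 141.2, 291.6]
tcp_rot: [3.14, 0.001, 2.187]
ft_force: [0.2, -1.9, 7.2]
opening: 0.12
t: 5.85
eef_pos: [604.7, 166.0, 268.3]
tcp_rot: [-3.141, -0.0, 2.187]
ft_force: [0.2, -4.1, -0.8]
opening: 0.119
```

View pics/scene4.png

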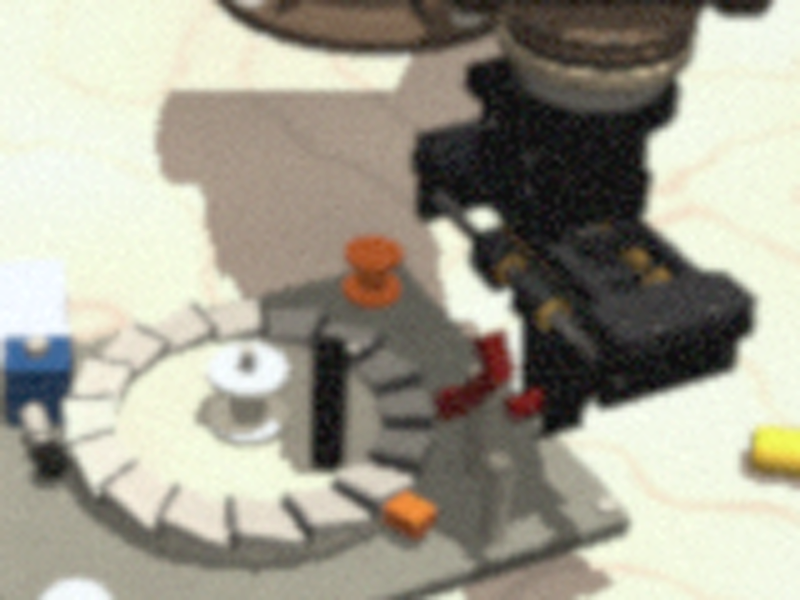

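```bash
python3 -m pendant '[{"x":0,"y":0,"z":0,"rx":0,"ry":0,"rz":0,"jaw":0.4},{"x":0,"y":0,"z":0,"rx":0,"ry":0,"rz":0,"jaw":0.4},{"x":0,"y":0,"z":-0.1,"rx":0,"ry":0,"rz":0,"jaw":0.4},{"x":0,"y":0,"z":-0.4,"rx":0,"ry":0,"rz":0,"jaw":0.4},{"x":0,"y":0,"z":-0.5,"rx":0,"ry":0,"rz":0,"jaw":0.4}]'
python3 - <<'E'
from h import *
T=Cam("top");S=Cam("scene")
for n,c,(x0,y0,w,h) in(("scene",S,(215,130,160,120)),("top",T,(165,105,160,120))):
    a=cv2.cvtColor(c.img,cv2.COLOR_RGB2BGR)[y0:y0+h,x0:x0+w]; cv2.imwrite(f"pics/{n}5.png",cv2.convertScaleAbs(cv2.resize(a,None,fx=5,fy=5,interpolation=cv2.INTER_CUBIC),alpha=1.5))
print(T.C,S.C)
a=cv2.imread("pics/top0.png").astype(int)
m=(a.max(2)<45); m2=np.zeros_like(m); m2[158:186,224:245]=m[158:186,224:245]; ys,xs=np.nonzero(m2); print(sorted(zip(ys.tolist(),xs.tolist())))
i=a; o=(i[...,2]>1.3*i[...,1])&(i[...,1]>1.3*i[...,0])&(i[...,2]>90); o2=np.zeros_like(o); o2[155:175,210:230]=o[155:175,210:230]; ys,xs=np.nonzero(o2); print("dog",xs.mean(),ys.mean(),len(xs),T.ray((xs.mean(),ys.mean()),36))
for uv in ((231.5,167.5),(232,168)):print(T.ray(uv,108))
for uv in ((235,176),): print(T.ray(uv,34))
E
```

```text
t: 6.52
eef_pos: [604.6, 166.2, 347.6]
tcp_rot: [3.137, 0.002, 2.187]
ft_force: [0.3, 0.4, 0.3]
opening: 0.403
[ 351.37156002   -7.10608586 1058.08940191] [1366.97066507  160.55323462  691.04232547]
[(167, 232), (167, 233), (167, 234), (168, 232), (168, 233), (168, 234), (168, 235), (169, 232), (169, 233), (169, 234), (169, 235), (170, 232), (170, 233), (170, 234), (170, 235), (171, 232), (171, 233), (171, 234), (171, 235), (172, 232), (172, 233), (172, 234), (172, 235), (173, 233), (173, 234), (173, 235), (173, 236), (174, 233), (174, 234), (174, 235), (174, 236), (175, 233), (175, 234), (175, 235), (175, 236), (176, 234), (176, 235)]
dog 219.20689655172413 165.72413793103448 29 [626.12186763 104.99950779  36.        ]
[602.40132673  63.16101601 108.        ]
[601.01252242  61.74344734 108.        ]
[596.32043648  57.49871904  34.        ]
```

View pics/top5.png

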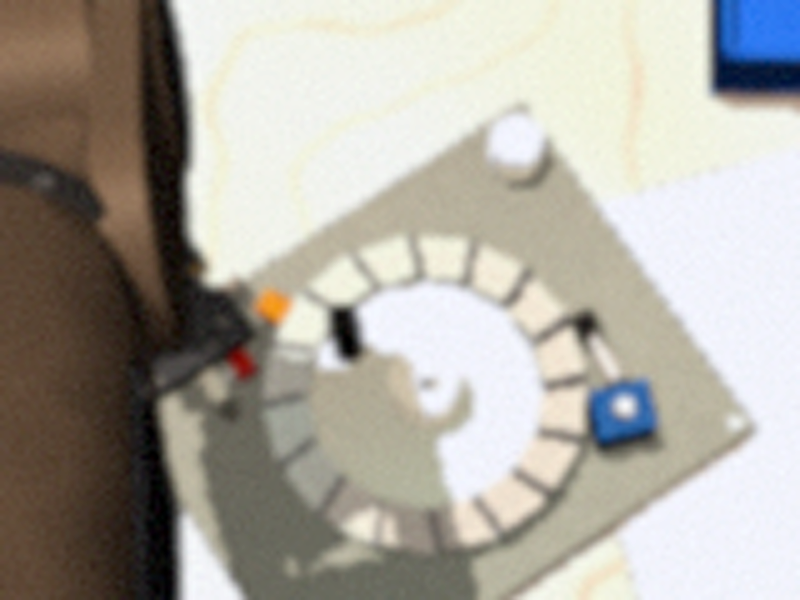

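View pics/scene5.png

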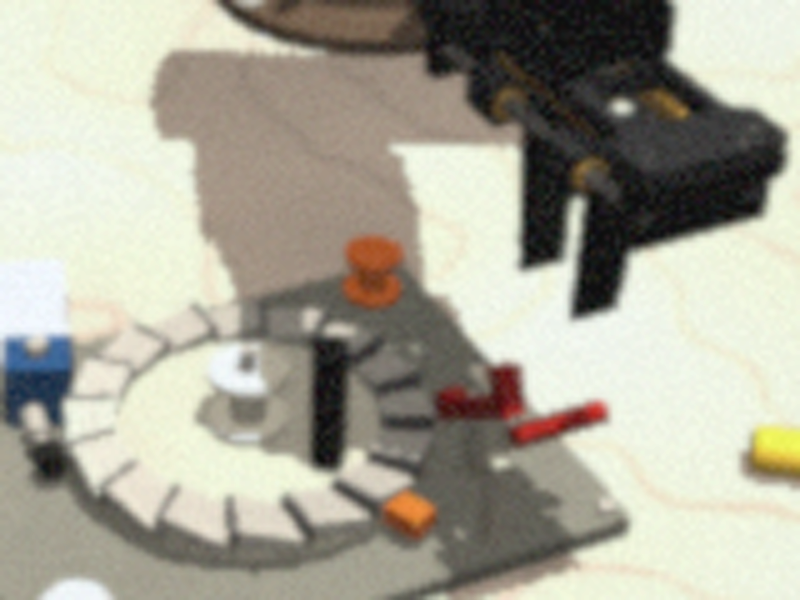

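```bash
python3 -m pendant '[{"x":-0.2,"y":0,"z":0,"rx":0,"ry":0,"rz":-0.23,"jaw":0.42},{"x":-0.4,"y":0.1,"z":0,"rx":0,"ry":0,"rz":-0.46,"jaw":0.42},{"x":-0.55,"y":0.2,"z":0,"rx":0,"ry":0,"rz":-0.69,"jaw":0.42},{"x":-0.6,"y":0.3,"z":0,"rx":0,"ry":0,"rz":-0.92,"jaw":0.42},{"x":-0.6,"y":0.3,"z":0,"rx":0,"ry":0,"rz":-1,"jaw":0.42}]'
python3 -m pendant '[{"x":0,"y":0,"z":0,"rx":0,"ry":0,"rz":-0.23,"jaw":0.42},{"x":0,"y":0,"z":0,"rx":0,"ry":0,"rz":-0.46,"jaw":0.42},{"x":0,"y":0,"z":0,"rx":0,"ry":0,"rz":-0.69,"jaw":0.42},{"x":0,"y":0,"z":0,"rx":0,"ry":0,"rz":-0.92,"jaw":0.42},{"x":0,"y":0,"z":0,"rx":0,"ry":0,"rz":-1,"jaw":0.42}]'
python3 - <<'E'
from h import *
go(599.3,58.7,135,219.5)
T=Cam("top");S=Cam("scene")
print("block top c",T.ray((289.5,187),54),"buffer end",T.ray((281.2,168),29),T.ray((281.2,168),37))
E
```

```text
t: 7.25
eef_pos: [693.9, 118.3, 342.2]
tcp_rot: [-3.141, -0.002, 2.976]
ft_force: [0.0, -0.8, -0.4]
opening: 0.42
t: 7.88
eef_pos: [693.1, 118.5, 342.6]
tcp_rot: [3.14, -0.002, -2.522]
ft_force: [-1.1, -1.0, 0.1]
opening: 0.421
shift [0.74  0.038 0.245] turn [ 0.002 -0.002 -0.089] q6 -2.12 t 7.875
block top c [ 562.16694035 -101.32196995   54.        ] buffer end [624.66644261 -78.85896735  29.        ] [622.54188565 -78.30117028  37.        ]
```

```bash
python3 -m pendant '[{"x":0.35,"y":0.02,"z":0,"rx":0,"ry":0,"rz":-0.05,"jaw":0.42},{"x":0.74,"y":0.038,"z":0.1,"rx":0,"ry":0,"rz":-0.089,"jaw":0.42},{"x":0.74,"y":0.038,"z":0.245,"rx":0,"ry":0,"rz":-0.089,"jaw":0.42},{"x":0.74,"y":0.038,"z":0.245,"rx":0,"ry":0,"rz":-0.089,"jaw":0.42}]'
python3 - <<'E'
from h import *
go(599.3,58.7,82,219.5)
T=Cam("top");S=Cam("scene")
for n,c,(x0,y0,w,h) in(("scene",S,(215,130,160,120)),):
    a=cv2.cvtColor(c.img,cv2.COLOR_RGB2BGR)[y0:y0+h,x0:x0+w]; cv2.imwrite(f"pics/{n}6.png",cv2.convertScaleAbs(cv2.resize(a,None,fx=5,fy=5,interpolation=cv2.INTER_CUBIC),alpha=1.8))
E
```

```text
t: 8.48
eef_pos: [599.1, 58.8, 306.1]
tcp_rot: [3.14, -0.002, -2.458]
ft_force: [0.6, 0.8, 1.5]
opening: 0.422
shift [-0.002 -0.002  0.354] turn [ 0.002 -0.002 -0.007] q6 -2.27 t 8.475
```

View pics/scene6.png

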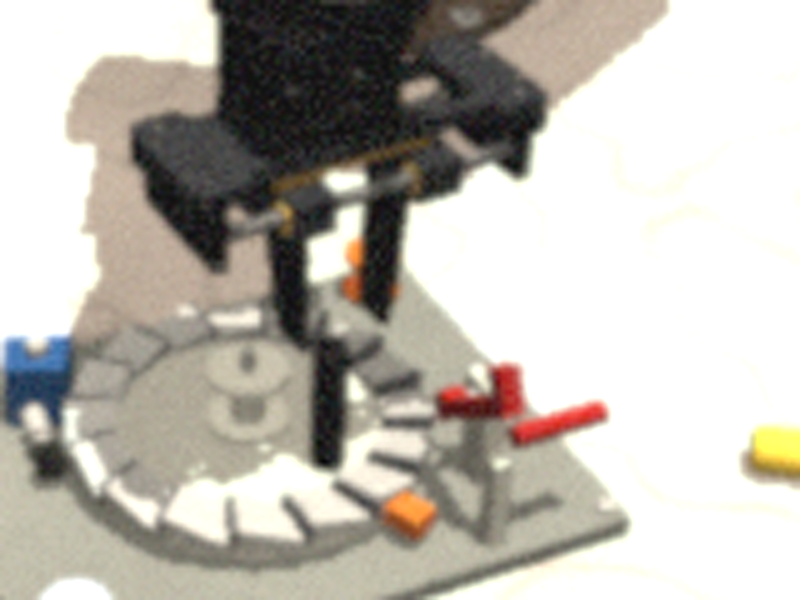

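```bash
python3 -m pendant '[{"x":0,"y":0,"z":0.12,"rx":0,"ry":0,"rz":0,"jaw":0.42},{"x":0,"y":0,"z":0.24,"rx":0,"ry":0,"rz":0,"jaw":0.42},{"x":0,"y":0,"z":0.354,"rx":0,"ry":0,"rz":0,"jaw":0.42},{"x":0,"y":0,"z":0.354,"rx":0,"ry":0,"rz":0,"jaw":0.42}]'
python3 -m pendant '[{"x":0,"y":0,"z":0,"rx":0,"ry":0,"rz":0,"jaw":0.28},{"x":0,"y":0,"z":0,"rx":0,"ry":0,"rz":0,"jaw":0.24},{"x":0,"y":0,"z":0,"rx":0,"ry":0,"rz":0,"jaw":0.15},{"x":0,"y":0,"z":0,"rx":0,"ry":0,"rz":0,"jaw":0.15}]'
python3 -c "
from h import *
go(599.3,58.7,82,219.5)"
```

```text
t: 9.07
eef_pos: [599.3, 59.1, 252.8]
tcp_rot: [3.14, -0.002, -2.456]
ft_force: [0.6, -0.1, -0.1]
opening: 0.42
t: 9.57
eef_pos: [599.5, 58.6, 254.8]
tcp_rot: [-3.14, 0.001, -2.456]
ft_force: [0.7, -5.3, 2.4]
opening: 0.185
shift [0.001 0.002 0.012] turn [-0.001  0.001 -0.004] q6 -2.27 t 9.575
```

```bash
cat >> h.py <<'E'
def arc(angles,ax=574.5,ay=13.0,yaw0=None,p0=None):
    """rows for turning clockwise by the given degrees about the axis, from present pose (R assumed straight down)"""
    s=env.state(); p=np.array(s["eef_pos"][:2]) if p0 is None else np.array(p0); yaw=s["tcp_rot"][2] if yaw0 is None else yaw0
    ex=np.array([np.cos(yaw),np.sin(yaw)]); ey=np.array([np.sin(yaw),-np.cos(yaw)])
    r=p-[ax,ay]; print("r",np.linalg.norm(r).round(1),"ang",np.degrees(np.arctan2(r[1],r[0])).round(2),"yaw",np.degrees(yaw).round(1),"F",s["ft_force"].round(1),"Mz",s["moment"][2].round(2))
    for a in angles:
        t=-np.radians(a); d=np.array([[np.cos(t),-np.sin(t)],[np.sin(t),np.cos(t)]])@r-r
        print(a,(d@ex/150).round(4),(d@ey/150).round(4),"rz",round(a/45,4))
E
python3 -c "
from h import *
arc([5,10,15,20,25,30,35,40])"
```

```text
r 52.0 ang 61.21 yaw -140.7 F [ 0.7 -5.3  2.4] Mz -0.03
5 -0.0101 -0.0285 rz 0.1111
10 -0.0176 -0.0578 rz 0.2222
15 -0.0225 -0.0877 rz 0.3333
20 -0.0249 -0.1178 rz 0.4444
25 -0.0245 -0.1481 rz 0.5556
30 -0.0216 -0.1782 rz 0.6667
35 -0.016 -0.2079 rz 0.7778
40 -0.0079 -0.2371 rz 0.8889
```

```bash
python3 -m pendant '[{"x":-0.0101,"y":-0.0285,"z":0,"rx":0,"ry":0,"rz":0.1111,"jaw":0.15},{"x":-0.0176,"y":-0.0578,"z":0,"rx":0,"ry":0,"rz":0.2222,"jaw":0.15},{"x":-0.0225,"y":-0.0877,"z":0,"rx":0,"ry":0,"rz":0.3333,"jaw":0.15},{"x":-0.0249,"y":-0.1178,"z":0,"rx":0,"ry":0,"rz":0.4444,"jaw":0.15},{"x":-0.0245,"y":-0.1481,"z":0,"rx":0,"ry":0,"rz":0.5556,"jaw":0.15},{"x":-0.0216,"y":-0.1782,"z":0,"rx":0,"ry":0,"rz":0.6667,"jaw":0.15},{"x":-0.0160,"y":-0.2079,"z":0,"rx":0,"ry":0,"rz":0.7778,"jaw":0.15},{"x":-0.0079,"y":-0.2371,"z":0,"rx":0,"ry":0,"rz":0.8889,"jaw":0.15}]'
python3 -c "
from h import *
arc([5,10,15,20,25,30,35,40])
T=Cam('top')
i=cv2.cvtColor(T.img,cv2.COLOR_RGB2BGR)[105:225,165:325]; cv2.imwrite('pics/top7.png',cv2.convertScaleAbs(cv2.resize(i,None,fx=5,fy=5,interpolation=cv2.INTER_CUBIC),alpha=1.5))"
```

```text
t: 10.58
eef_pos: [623.2, 33.1, 254.9]
tcp_rot: [3.14, 0.002, 3.126]
ft_force: [2.2, 7.9, 1.3]
opening: 0.182
r 52.7 ang 22.45 yaw 179.1 F [2.2 7.9 1.3] Mz -0.08
5 -0.0109 -0.0286 rz 0.1111
10 -0.0192 -0.0581 rz 0.2222
15 -0.025 -0.0882 rz 0.3333
20 -0.0281 -0.1186 rz 0.4444
25 -0.0285 -0.1493 rz 0.5556
30 -0.0263 -0.1798 rz 0.6667
35 -0.0214 -0.21 rz 0.7778
40 -0.0139 -0.2397 rz 0.8889
```

View pics/top7.png

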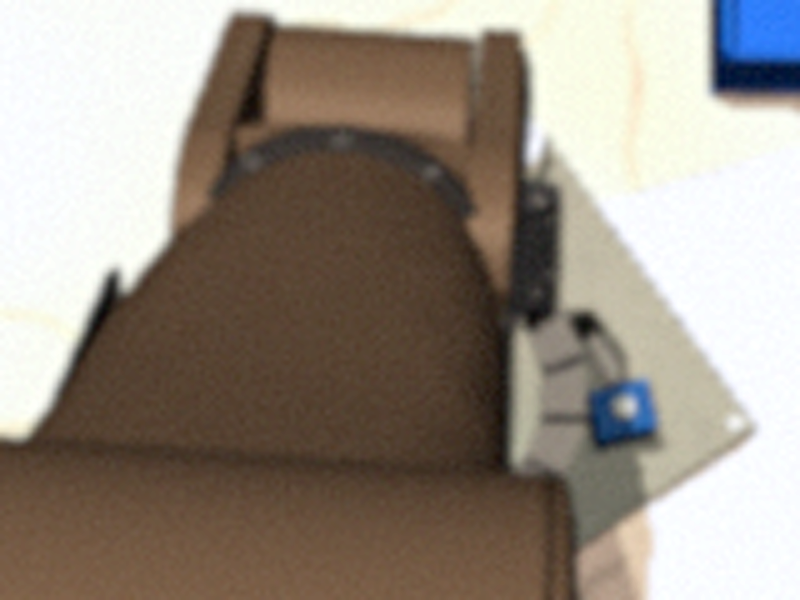

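```bash
python3 -m pendant '[{"x":-0.0109,"y":-0.0286,"z":0,"rx":0,"ry":0,"rz":0.1111,"jaw":0.15},{"x":-0.0192,"y":-0.0581,"z":0,"rx":0,"ry":0,"rz":0.2222,"jaw":0.15},{"x":-0.0250,"y":-0.0882,"z":0,"rx":0,"ry":0,"rz":0.3333,"jaw":0.15},{"x":-0.0281,"y":-0.1186,"z":0,"rx":0,"ry":0,"rz":0.4444,"jaw":0.15},{"x":-0.0285,"y":-0.1493,"z":0,"rx":0,"ry":0,"rz":0.5556,"jaw":0.15},{"x":-0.0263,"y":-0.1798,"z":0,"rx":0,"ry":0,"rz":0.6667,"jaw":0.15},{"x":-0.0214,"y":-0.2100,"z":0,"rx":0,"ry":0,"rz":0.7778,"jaw":0.15},{"x":-0.0139,"y":-0.2397,"z":0,"rx":0,"ry":0,"rz":0.8889,"jaw":0.15}]'
python3 -c "
from h import *
arc([4,8,12,16,20,24,26,28],575,13)"
```

```text
t: 11.62
eef_pos: [624.8, -2.7, 254.8]
tcp_rot: [3.139, 0.001, 2.428]
ft_force: [2.1, 8.7, 2.0]
opening: 0.184
r 52.2 ang -17.5 yaw 139.1 F [2.1 8.7 2. ] Mz -0.12
4 -0.0089 -0.0226 rz 0.0889
8 -0.0161 -0.0458 rz 0.1778
12 -0.0218 -0.0695 rz 0.2667
16 -0.0257 -0.0935 rz 0.3556
20 -0.028 -0.1177 rz 0.4444
24 -0.0286 -0.142 rz 0.5333
26 -0.0283 -0.1541 rz 0.5778
28 -0.0275 -0.1663 rz 0.6222
```

```bash
python3 -m pendant '[{"x":-0.0089,"y":-0.0226,"z":0,"rx":0,"ry":0,"rz":0.0889,"jaw":0.15},{"x":-0.0161,"y":-0.0458,"z":0,"rx":0,"ry":0,"rz":0.1778,"jaw":0.15},{"x":-0.0218,"y":-0.0695,"z":0,"rx":0,"ry":0,"rz":0.2667,"jaw":0.15},{"x":-0.0257,"y":-0.0935,"z":0,"rx":0,"ry":0,"rz":0.3556,"jaw":0.15},{"x":-0.0280,"y":-0.1177,"z":0,"rx":0,"ry":0,"rz":0.4444,"jaw":0.15},{"x":-0.0286,"y":-0.1420,"z":0,"rx":0,"ry":0,"rz":0.5333,"jaw":0.15},{"x":-0.0286,"y":-0.1420,"z":0,"rx":0,"ry":0,"rz":0.5333,"jaw":0.15}]'
python3 -c "
from h import *
arc([2,4,6,8,9,10,11,12],575,13)
for n,(x0,y0,w,h) in(('scene',(180,150,120,90)),('top',(225,115,120,90))):
    c=Cam(n);i=cv2.cvtColor(c.img,cv2.COLOR_RGB2BGR)[y0:y0+h,x0:x0+w]; cv2.imwrite(f'pics/{n}8.png',cv2.convertScaleAbs(cv2.resize(i,None,fx=6,fy=6,interpolation=cv2.INTER_CUBIC),alpha=1.8))"
```

```text
t: 12.5
eef_pos: [613.8, -21.9, 254.7]
tcp_rot: [3.141, -0.001, 2.011]
ft_force: [-0.9, 5.8, 3.0]
opening: 0.184
r 52.2 ang -42.0 yaw 115.2 F [-0.9  5.8  3. ] Mz -0.12
2 -0.0045 -0.0113 rz 0.0444
4 -0.0086 -0.0227 rz 0.0889
6 -0.0123 -0.0342 rz 0.1333
8 -0.0156 -0.0459 rz 0.1778
9 -0.0171 -0.0518 rz 0.2
10 -0.0185 -0.0577 rz 0.2222
11 -0.0198 -0.0636 rz 0.2444
12 -0.021 -0.0696 rz 0.2667
```

View pics/scene8.png

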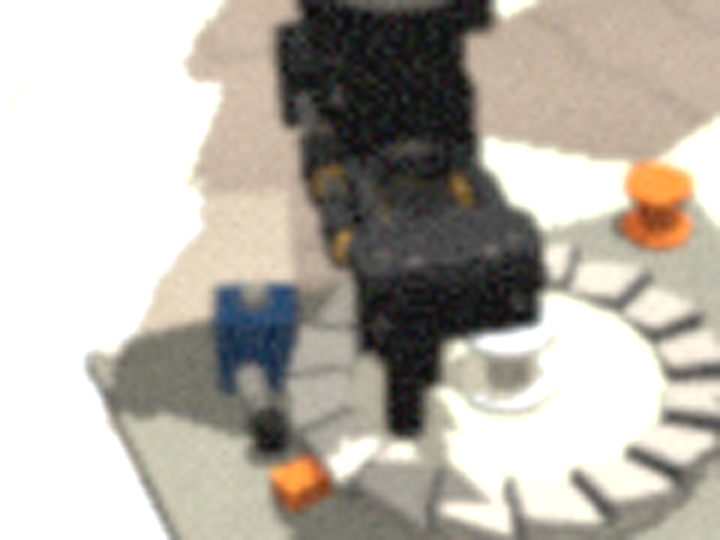

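View pics/top8.png

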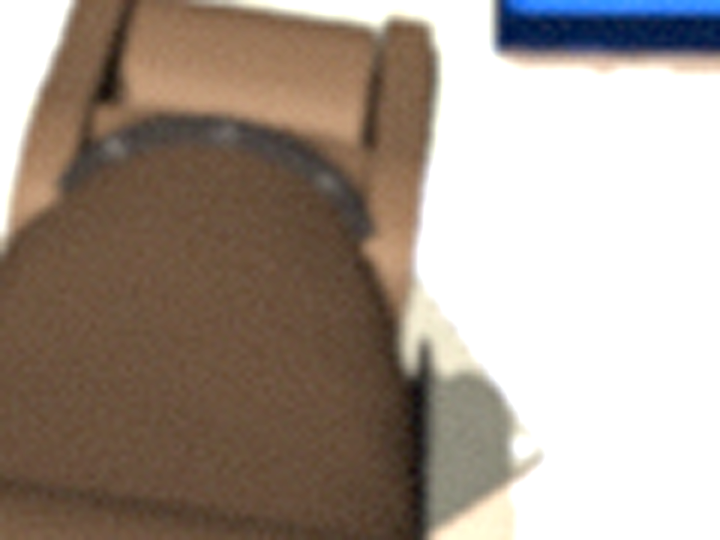

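```bash
python3 -m pendant '[{"x":-0.0045,"y":-0.0113,"z":0,"rx":0,"ry":0,"rz":0.0444,"jaw":0.15},{"x":-0.0045,"y":-0.0113,"z":0,"rx":0,"ry":0,"rz":0.0444,"jaw":0.15}]'
python3 -m pendant '[{"x":-0.0045,"y":-0.0113,"z":0,"rx":0,"ry":0,"rz":0.0444,"jaw":0.15},{"x":-0.0045,"y":-0.0113,"z":0,"rx":0,"ry":0,"rz":0.0444,"jaw":0.15}]'
python3 -c "
from h import *
arc([1,2,3,4],575,13)"
```

```text
t: 12.85
eef_pos: [612.5, -23.1, 254.7]
tcp_rot: [3.141, -0.001, 1.977]
ft_force: [0.7, 7.1, 2.9]
opening: 0.183
t: 13.1
eef_pos: [611.2, -24.4, 254.7]
tcp_rot: [3.141, -0.001, 1.942]
ft_force: [0.2, 6.9, 3.8]
opening: 0.188
r 52.1 ang -45.89 yaw 111.3 F [0.2 6.9 3.8] Mz -0.15
1 -0.0023 -0.0056 rz 0.0222
2 -0.0045 -0.0112 rz 0.0444
3 -0.0066 -0.0169 rz 0.0667
4 -0.0086 -0.0226 rz 0.0889
```

```bash
for i in 1 2; do :; done
python3 -m pendant '[{"x":-0.0023,"y":-0.0056,"z":0,"rx":0,"ry":0,"rz":0.0222,"jaw":0.15},{"x":-0.0023,"y":-0.0056,"z":0,"rx":0,"ry":0,"rz":0.0222,"jaw":0.15}]'
python3 -m pendant '[{"x":-0.0023,"y":-0.0056,"z":0,"rx":0,"ry":0,"rz":0.0222,"jaw":0.15},{"x":-0.0023,"y":-0.0056,"z":0,"rx":0,"ry":0,"rz":0.0222,"jaw":0.15}]'
python3 -c "
from h import *
arc([1,2,3,4],575,13)
for n,(x0,y0,w,h) in(('scene',(200,190,80,60)),):
    c=Cam(n);i=cv2.cvtColor(c.img,cv2.COLOR_RGB2BGR)[y0:y0+h,x0:x0+w]; cv2.imwrite(f'pics/{n}9.png',cv2.convertScaleAbs(cv2.resize(i,None,fx=8,fy=8,interpolation=cv2.INTER_CUBIC),alpha=1.8))"
```

```text
t: 13.35
eef_pos: [610.6, -24.9, 254.8]
tcp_rot: [3.14, -0.001, 1.925]
ft_force: [-0.1, 7.7, 4.0]
opening: 0.184
t: 13.6
eef_pos: [610.0, -25.5, 254.7]
tcp_rot: [3.14, -0.001, 1.907]
ft_force: [1.1, 8.2, 3.9]
opening: 0.186
r 52.0 ang -47.75 yaw 109.3 F [1.1 8.2 3.9] Mz -0.11
1 -0.0023 -0.0056 rz 0.0222
2 -0.0045 -0.0112 rz 0.0444
3 -0.0066 -0.0169 rz 0.0667
4 -0.0087 -0.0226 rz 0.0889
```

View pics/scene9.png

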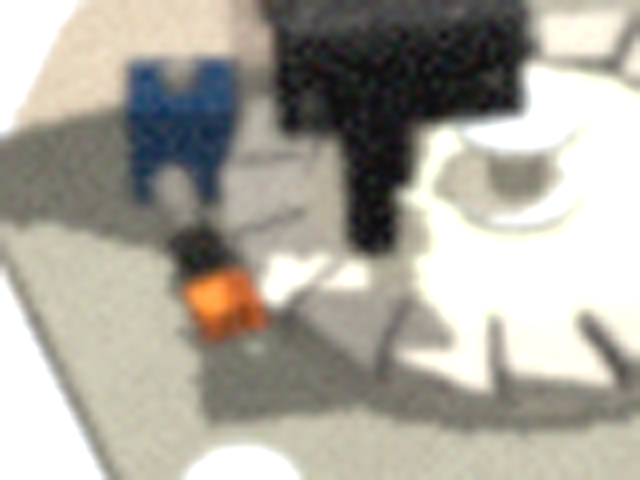

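```bash
python3 -m pendant '[{"x":-0.0023,"y":-0.0056,"z":0,"rx":0,"ry":0,"rz":0.0222,"jaw":0.15},{"x":-0.0023,"y":-0.0056,"z":0,"rx":0,"ry":0,"rz":0.0222,"jaw":0.15}]'
python3 -c "
from h import *
arc([1,2],575,13)"
```

```text
t: 13.9
eef_pos: [609.3, -26.1, 254.7]
tcp_rot: [3.14, -0.001, 1.89]
ft_force: [1.1, 8.4, 2.4]
opening: 0.186
r 52.0 ang -48.72 yaw 108.3 F [1.1 8.4 2.4] Mz -0.1
1 -0.0023 -0.0056 rz 0.0222
2 -0.0045 -0.0112 rz 0.0444
```

```bash
python3 -m pendant '[{"x":-0.0023,"y":-0.0056,"z":0,"rx":0,"ry":0,"rz":0.0222,"jaw":0.15},{"x":-0.0023,"y":-0.0056,"z":0,"rx":0,"ry":0,"rz":0.0222,"jaw":0.15}]'
python3 -c "
from h import *
arc([1,2],575,13)"
```

```text
t: 14.15
eef_pos: [608.6, -26.6, 254.8]
tcp_rot: [3.14, -0.001, 1.872]
ft_force: [-0.0, 8.8, 3.0]
opening: 0.189
r 52.0 ang -49.71 yaw 107.3 F [-0.   8.8  3. ] Mz -0.16
1 -0.0023 -0.0056 rz 0.0222
2 -0.0045 -0.0112 rz 0.0444
```

```bash
python3 -m pendant '[{"x":-0.0023,"y":-0.0056,"z":0,"rx":0,"ry":0,"rz":0.0222,"jaw":0.15},{"x":-0.0023,"y":-0.0056,"z":0,"rx":0,"ry":0,"rz":0.0222,"jaw":0.15}]'
python3 -c "
from h import *
arc([1,2],575,13)"
```

```text
t: 14.4
eef_pos: [607.9, -27.2, 254.8]
tcp_rot: [3.141, -0.001, 1.855]
ft_force: [0.1, 9.0, 2.7]
opening: 0.184
r 51.9 ang -50.7 yaw 106.3 F [0.1 9.  2.7] Mz -0.09
1 -0.0023 -0.0056 rz 0.0222
2 -0.0045 -0.0112 rz 0.0444
```

```bash
python3 -m pendant '[{"x":-0.0023,"y":-0.0056,"z":0,"rx":0,"ry":0,"rz":0.0222,"jaw":0.15},{"x":-0.0023,"y":-0.0056,"z":0,"rx":0,"ry":0,"rz":0.0222,"jaw":0.15}]'
python3 -c "
from h import *
arc([1,2],575,13)"
```

```text
t: 14.65
eef_pos: [607.2, -27.7, 254.8]
tcp_rot: [3.141, -0.001, 1.838]
ft_force: [-0.0, 9.6, 2.8]
opening: 0.185
r 51.9 ang -51.7 yaw 105.3 F [-0.   9.6  2.8] Mz -0.1
1 -0.0023 -0.0056 rz 0.0222
2 -0.0045 -0.0112 rz 0.0444
```

```bash
python3 -m pendant '[{"x":-0.0023,"y":-0.0056,"z":0,"rx":0,"ry":0,"rz":0.0222,"jaw":0.15},{"x":-0.0023,"y":-0.0056,"z":0,"rx":0,"ry":0,"rz":0.0222,"jaw":0.15}]'
python3 -c "
from h import *
arc([1,2],575,13)
for n,(x0,y0,w,h) in(('scene',(200,190,80,60)),):
    c=Cam(n);i=cv2.cvtColor(c.img,cv2.COLOR_RGB2BGR)[y0:y0+h,x0:x0+w]; cv2.imwrite(f'pics/{n}10.png',cv2.convertScaleAbs(cv2.resize(i,None,fx=8,fy=8,interpolation=cv2.INTER_CUBIC),alpha=1.8))"
```

```text
t: 14.9
eef_pos: [606.5, -28.3, 254.7]
tcp_rot: [3.141, -0.001, 1.82]
ft_force: [0.6, 8.8, 1.7]
opening: 0.183
r 51.9 ang -52.67 yaw 104.3 F [0.6 8.8 1.7] Mz -0.09
1 -0.0023 -0.0056 rz 0.0222
2 -0.0045 -0.0112 rz 0.0444
```

View pics/scene10.png

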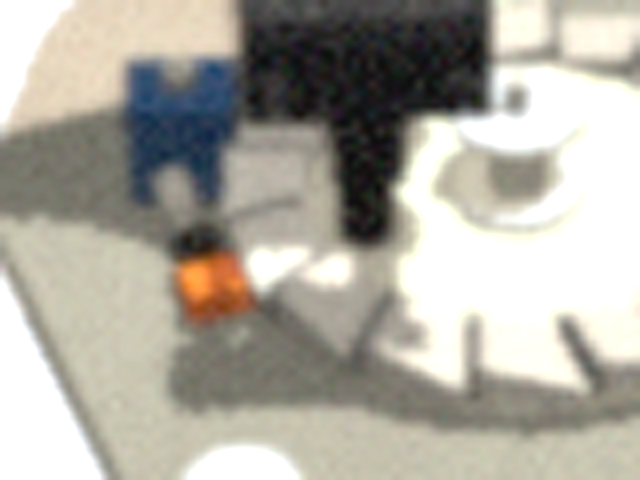

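```bash
python3 -m pendant '[{"x":-0.0023,"y":-0.0056,"z":0,"rx":0,"ry":0,"rz":0.0222,"jaw":0.15},{"x":-0.0023,"y":-0.0056,"z":0,"rx":0,"ry":0,"rz":0.0222,"jaw":0.15}]'
python3 -c "
from h import *
arc([1,2],575,13)"
```

```text
t: 15.2
eef_pos: [605.7, -28.8, 254.8]
tcp_rot: [3.141, -0.001, 1.803]
ft_force: [-0.8, 10.7, 3.1]
opening: 0.18
r 51.8 ang -53.64 yaw 103.3 F [-0.8 10.7  3.1] Mz -0.11
1 -0.0023 -0.0056 rz 0.0222
2 -0.0045 -0.0112 rz 0.0444
```

```bash
python3 -m pendant '[{"x":-0.0023,"y":-0.0056,"z":0,"rx":0,"ry":0,"rz":0.0222,"jaw":0.15},{"x":-0.0023,"y":-0.0056,"z":0,"rx":0,"ry":0,"rz":0.0222,"jaw":0.15}]'
python3 -c "
from h import *
arc([1,2],575,13)"
```

```text
t: 15.45
eef_pos: [605.1, -29.2, 254.8]
tcp_rot: [3.14, -0.002, 1.785]
ft_force: [0.8, 11.2, 2.1]
opening: 0.182
r 51.8 ang -54.47 yaw 102.3 F [ 0.8 11.2  2.1] Mz 0.02
1 -0.0023 -0.0056 rz 0.0222
2 -0.0046 -0.0112 rz 0.0444
```

```bash
python3 -m pendant '[{"x":-0.0023,"y":-0.0056,"z":0,"rx":0,"ry":0,"rz":0.0222,"jaw":0.15},{"x":-0.0023,"y":-0.0056,"z":0,"rx":0,"ry":0,"rz":0.0222,"jaw":0.15}]'
python3 -c "
from h import *
arc([.5,1,2],575,13)"
```

```text
t: 15.7
eef_pos: [604.5, -29.6, 254.8]
tcp_rot: [3.14, -0.002, 1.768]
ft_force: [2.3, 12.4, 1.3]
opening: 0.181
r 51.8 ang -55.29 yaw 101.3 F [ 2.3 12.4  1.3] Mz 0.02
0.5 -0.0012 -0.0028 rz 0.0111
1 -0.0023 -0.0055 rz 0.0222
2 -0.0046 -0.0111 rz 0.0444
```

```bash
python3 -m pendant '[{"x":-0.0023,"y":-0.0055,"z":0,"rx":0,"ry":0,"rz":0.0222,"jaw":0.15},{"x":-0.0023,"y":-0.0055,"z":0,"rx":0,"ry":0,"rz":0.0222,"jaw":0.15}]'
python3 -c "
from h import *
arc([.5,1,2],575,13)
for n,(x0,y0,w,h) in(('scene',(200,190,80,60)),):
    c=Cam(n);i=cv2.cvtColor(c.img,cv2.COLOR_RGB2BGR)[y0:y0+h,x0:x0+w]; cv2.imwrite(f'pics/{n}11.png',cv2.convertScaleAbs(cv2.resize(i,None,fx=8,fy=8,interpolation=cv2.INTER_CUBIC),alpha=1.8))
    print(env.state()['ft_force'])"
```

```text
t: 15.95
eef_pos: [603.9, -29.9, 254.8]
tcp_rot: [3.139, -0.002, 1.751]
ft_force: [4.0, 14.7, 2.0]
opening: 0.183
r 51.7 ang -56.05 yaw 100.3 F [ 4.  14.7  2. ] Mz 0.14
0.5 -0.0012 -0.0028 rz 0.0111
1 -0.0024 -0.0055 rz 0.0222
2 -0.0046 -0.0111 rz 0.0444
[ 4.02416338 12.44043487  0.84872936]
```

View pics/scene11.png

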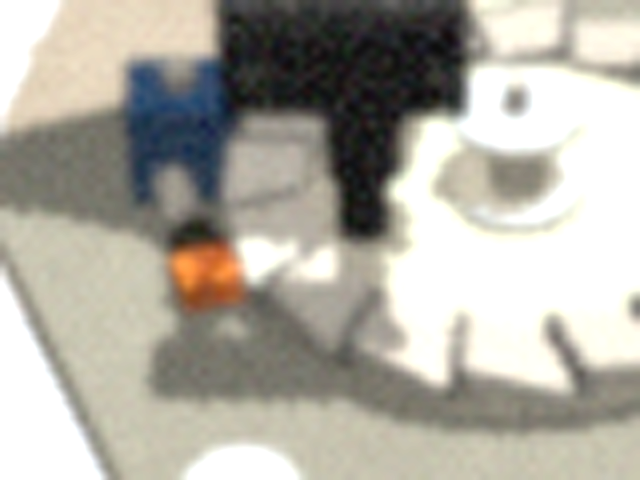

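```bash
cat >> h.py <<'E'
def tq(ax=575.,ay=13.):
    F=[];
    for k in range(6):
        s=env.state(); p=s["eef_pos"][:2]-[ax,ay]; F.append([ (p[0]*s["ft_force"][1]-p[1]*s["ft_force"][0])/1000, s["moment"][2],np.degrees(np.arctan2(p[1],p[0]))])
        env.read_camera("top")
    F=np.array(F); m=F.mean(0); print("rxF %.3f Mz %.3f total %.3f sd %.3f ang %.2f t %.2f"%(m[0],m[1],m[0]+m[1],(F[:,0]+F[:,1]).std(),m[2],s["t"]))
E
python3 -c "
from h import *
tq();print(env.state()['joints'][5])"
```

```text
rxF 0.532 Mz 0.110 total 0.642 sd 0.030 ang -56.05 t 16.25
-0.3418441692154064
```

```bash
python3 -m pendant '[{"x":-0.0012,"y":-0.0028,"z":0,"rx":0,"ry":0,"rz":0.0111,"jaw":0.15},{"x":-0.0012,"y":-0.0028,"z":0,"rx":0,"ry":0,"rz":0.0111,"jaw":0.15}]'
python3 -c "
from h import *
tq();arc([.5,1],575,13)"
```

```text
t: 16.55
eef_pos: [603.6, -30.1, 254.8]
tcp_rot: [3.139, -0.002, 1.742]
ft_force: [4.4, 15.3, 0.3]
opening: 0.186
rxF 0.624 Mz 0.204 total 0.828 sd 0.019 ang -56.40 t 16.80
r 51.7 ang -56.4 yaw 99.8 F [ 5.3 16.   0.5] Mz 0.18
0.5 -0.0012 -0.0028 rz 0.0111
1 -0.0024 -0.0055 rz 0.0222
```

```bash
python3 -m pendant '[{"x":0,"y":0,"z":0,"rx":0,"ry":0,"rz":0,"jaw":0.15},{"x":0,"y":0,"z":0,"rx":0,"ry":0,"rz":0,"jaw":0.15},{"x":0,"y":0,"z":0,"rx":0,"ry":0,"rz":0,"jaw":0.15},{"x":0,"y":0,"z":0,"rx":0,"ry":0,"rz":0,"jaw":0.15},{"x":0,"y":0,"z":0,"rx":0,"ry":0,"rz":0,"jaw":0.15},{"x":0,"y":0,"z":0,"rx":0,"ry":0,"rz":0,"jaw":0.15}]'
python3 -c "
from h import *
tq();arc([-.4,-.8],575,13)"
```

```text
t: 17.6
eef_pos: [603.6, -30.1, 254.8]
tcp_rot: [3.139, -0.002, 1.743]
ft_force: [4.8, 15.0, 1.2]
opening: 0.18
rxF 0.622 Mz 0.173 total 0.794 sd 0.057 ang -56.40 t 17.85
r 51.7 ang -56.41 yaw 99.8 F [ 4.6 14.3  1.9] Mz 0.19
-0.4 0.001 0.0022 rz -0.0089
-0.8 0.002 0.0044 rz -0.0178
```

```bash
python3 -m pendant '[{"x":0.001,"y":0.0022,"z":0,"rx":0,"ry":0,"rz":-0.0089,"jaw":0.15},{"x":0.002,"y":0.0044,"z":0,"rx":0,"ry":0,"rz":-0.0178,"jaw":0.15},{"x":0.002,"y":0.0044,"z":0,"rx":0,"ry":0,"rz":-0.0178,"jaw":0.24},{"x":0.002,"y":0.0044,"z":0,"rx":0,"ry":0,"rz":-0.0178,"jaw":0.36},{"x":0.002,"y":0.0044,"z":0,"rx":0,"ry":0,"rz":-0.0178,"jaw":0.42},{"x":0.002,"y":0.0044,"z":0,"rx":0,"ry":0,"rz":-0.0178,"jaw":0.42}]'
python3 -m pendant '[{"x":0,"y":0,"z":-0.15,"rx":0,"ry":0,"rz":0,"jaw":0.42},{"x":0,"y":0,"z":-0.4,"rx":0,"ry":0,"rz":0,"jaw":0.42},{"x":0,"y":0,"z":-0.65,"rx":0,"ry":0,"rz":0,"jaw":0.42},{"x":0,"y":0,"z":-0.65,"rx":0,"ry":0,"rz":0,"jaw":0.42}]'
python3 - <<'E'
from h import *
T=Cam("top");S=Cam("scene")
for n,c,(x0,y0,w,h) in(("scene",S,(200,150,130,100)),("top",T,(175,115,150,120))):
    a=cv2.cvtColor(c.img,cv2.COLOR_RGB2BGR)[y0:y0+h,x0:x0+w]; cv2.imwrite(f"pics/{n}12.png",cv2.convertScaleAbs(cv2.resize(a,None,fx=5,fy=5,interpolation=cv2.INTER_CUBIC),alpha=1.8))
m=red(S); ys,xs=np.nonzero(m); k=(xs>270)&(xs<350)&(ys>180)&(ys<250); print(sorted(zip(xs[k].tolist(),ys[k].tolist())))
E
```

```text
t: 18.65
eef_pos: [603.7, -31.5, 254.2]
tcp_rot: [-3.141, -0.0, 1.756]
ft_force: [-0.4, -0.3, 0.4]
opening: 0.414
t: 19.15
eef_pos: [603.9, -31.4, 354.5]
tcp_rot: [3.137, 0.002, 1.756]
ft_force: [-0.7, -0.2, -0.2]
opening: 0.421
[(284, 186), (284, 187), (285, 186), (285, 187), (285, 188), (286, 185), (286, 186), (286, 187), (286, 188), (286, 189), (287, 184), (287, 185), (287, 186), (287, 187), (287, 188), (287, 189), (288, 184), (288, 185), (288, 186), (288, 187), (288, 188), (288, 189), (289, 184), (289, 185), (289, 186), (289, 187), (289, 188), (289, 189), (290, 184), (290, 185), (290, 186), (290, 187), (290, 188), (291, 185), (291, 186), (291, 187), (291, 188), (292, 185), (292, 186), (292, 187), (303, 208), (303, 209), (304, 208), (304, 209), (304, 210), (305, 208), (305, 209), (305, 210), (306, 207), (306, 208), (306, 209), (306, 210), (307, 208), (307, 209), (307, 210), (308, 209), (308, 210), (309, 210), (314, 204), (314, 205), (314, 206), (314, 207), (315, 204), (315, 205), (315, 206), (315, 207), (315, 208), (315, 209), (315, 210), (315, 211), (315, 212), (316, 203), (316, 
[... 385 characters left out ...]
16), (319, 217), (319, 218), (320, 214), (320, 215), (320, 216), (320, 217), (321, 214), (321, 215), (321, 216), (321, 217), (322, 214), (322, 215), (322, 216), (322, 217), (323, 214), (323, 215), (323, 216), (323, 217), (324, 214), (324, 215), (324, 216), (325, 213), (325, 214), (325, 215), (325, 216), (326, 213), (326, 214), (326, 215), (326, 216), (327, 213), (327, 214), (327, 215), (328, 212), (328, 213), (328, 214), (328, 215), (329, 212), (329, 213), (329, 214), (330, 212), (330, 213), (330, 214), (331, 212), (331, 213), (331, 214), (332, 211), (332, 212), (332, 213), (332, 214), (333, 211), (333, 212), (333, 213), (334, 211), (334, 212), (334, 213), (335, 211), (335, 212), (335, 213)]
```

View pics/scene12.png

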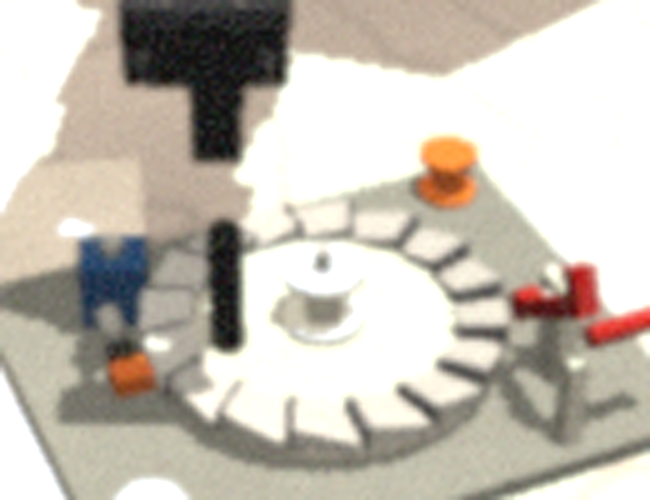

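View pics/top12.png

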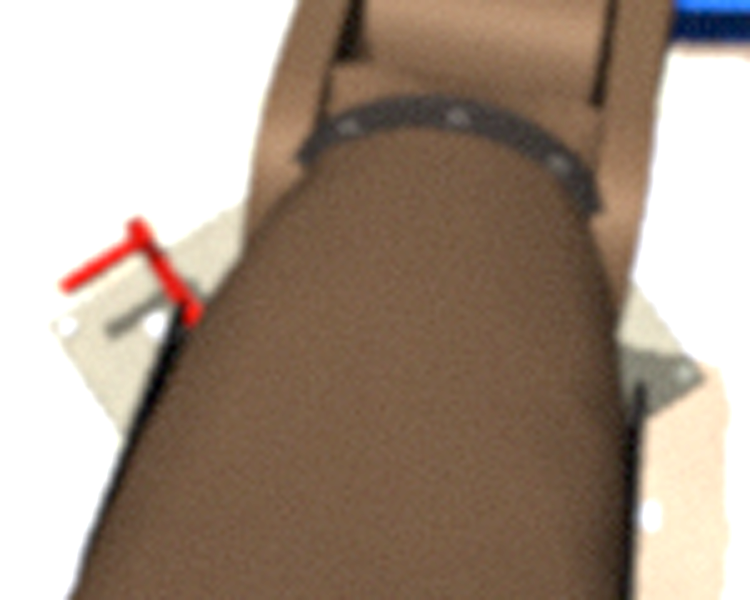

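```bash
python3 - <<'E'
from h import *
T=Cam("top")
print("pin outer",T.ray((188,172.4),81),"bar end of pin",T.ray((202,163),81),"post",T.ray((206,179),60))
go(611.5,170.8,140,125.2)
E
```

```text
pin outer [592.87741204 187.17547938  81.        ] bar end of pin [621.02069084 149.05601507  81.        ] post [579.62904947 138.71688379  60.        ]
shift [1.315 0.301 0.266] turn [-0.001 -0.001 -0.546] q6 -0.35 t 19.3
```

```bash
python3 -m pendant '[{"x":0.35,"y":0.08,"z":0,"rx":0,"ry":0,"rz":-0.2,"jaw":0.5},{"x":0.7,"y":0.16,"z":0,"rx":0,"ry":0,"rz":-0.4,"jaw":0.5},{"x":0.95,"y":0.24,"z":0.1,"rx":0,"ry":0,"rz":-0.546,"jaw":0.5},{"x":0.95,"y":0.24,"z":0.1,"rx":0,"ry":0,"rz":-0.546,"jaw":0.5}]'
python3 -c "
from h import *
go(609,168.5,120,125.2)"
```

```text
t: 19.8
eef_pos: [612.5, 117.6, 334.4]
tcp_rot: [-3.138, -0.002, 2.189]
ft_force: [-0.1, -0.3, 0.5]
opening: 0.499
shift [0.29  0.178 0.289] turn [-0.004 -0.003  0.005] q6 -0.53 t 19.8
```

```bash
python3 -m pendant '[{"x":0.29,"y":0.178,"z":0.1,"rx":0,"ry":0,"rz":0,"jaw":0.5},{"x":0.29,"y":0.178,"z":0.289,"rx":0,"ry":0,"rz":0,"jaw":0.5},{"x":0.29,"y":0.178,"z":0.289,"rx":0,"ry":0,"rz":0,"jaw":0.5}]'
python3 - <<'E'
from h import *
go(609,168.5,82,125.2)
S=Cam("scene")
for n,c,(x0,y0,w,h) in(("scene",S,(255,140,120,100)),):
    a=cv2.cvtColor(c.img,cv2.COLOR_RGB2BGR)[y0:y0+h,x0:x0+w]; cv2.imwrite(f"pics/{n}13.png",cv2.convertScaleAbs(cv2.resize(a,None,fx=6,fy=6,interpolation=cv2.INTER_CUBIC),alpha=1.8))
E
```

```text
t: 20.18
eef_pos: [609.3, 165.6, 291.2]
tcp_rot: [-3.137, -0.002, 2.184]
ft_force: [-0.9, -0.2, 0.5]
opening: 0.5
shift [0.017 0.011 0.255] turn [-0.005 -0.002 -0.002] q6 -0.45 t 20.175
```

View pics/scene13.png

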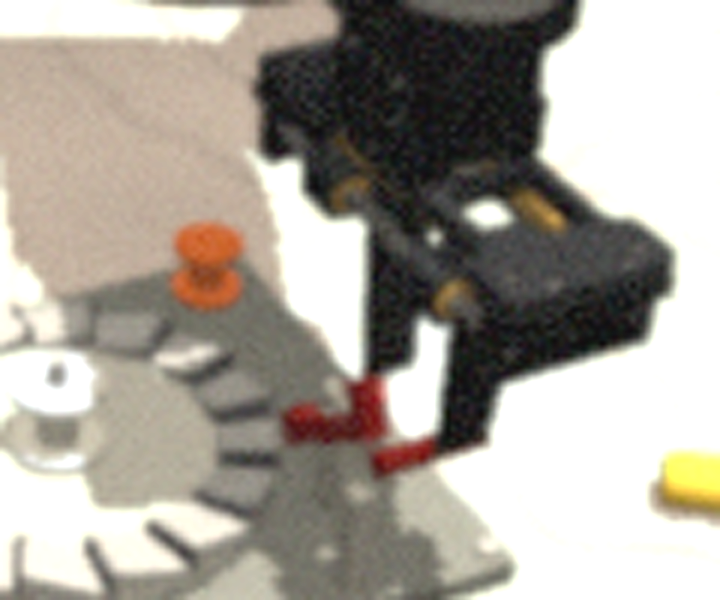

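```bash
python3 -m pendant '[{"x":0.017,"y":0.011,"z":0.06,"rx":0,"ry":0,"rz":0,"jaw":0.5},{"x":0.017,"y":0.011,"z":0.12,"rx":0,"ry":0,"rz":0,"jaw":0.5},{"x":0.017,"y":0.011,"z":0.18,"rx":0,"ry":0,"rz":0,"jaw":0.5},{"x":0.017,"y":0.011,"z":0.21,"rx":0,"ry":0,"rz":0,"jaw":0.5}]'
python3 - <<'E'
from h import *
go(609,168.5,82,125.2)
S=Cam("scene")
for n,c,(x0,y0,w,h) in(("scene",S,(255,140,120,100)),):
    a=cv2.cvtColor(c.img,cv2.COLOR_RGB2BGR)[y0:y0+h,x0:x0+w]; cv2.imwrite(f"pics/{n}14.png",cv2.convertScaleAbs(cv2.resize(a,None,fx=6,fy=6,interpolation=cv2.INTER_CUBIC),alpha=1.8))
E
```

```text
t: 20.72
eef_pos: [609.5, 169.2, 261.3]
tcp_rot: [-3.141, -0.0, 2.185]
ft_force: [0.7, -0.6, -1.1]
opening: 0.501
shift [-0.002 -0.005  0.055] turn [-0.001 -0.    -0.   ] q6 -0.45 t 20.725
```

View pics/scene14.png

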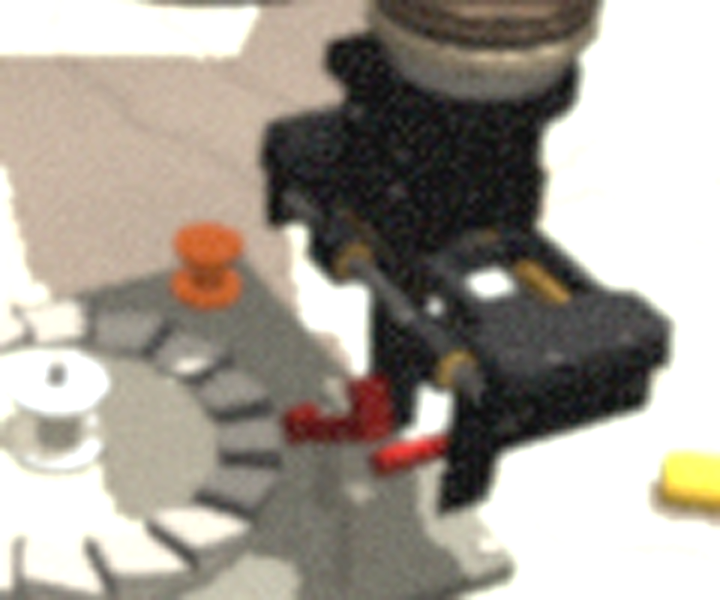

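```bash
python3 -m pendant '[{"x":0,"y":-0.004,"z":0.047,"rx":0,"ry":0,"rz":0,"jaw":0.5},{"x":0,"y":-0.004,"z":0.047,"rx":0,"ry":0,"rz":0,"jaw":0.3},{"x":0,"y":-0.004,"z":0.047,"rx":0,"ry":0,"rz":0,"jaw":0.2},{"x":0,"y":-0.004,"z":0.047,"rx":0,"ry":0,"rz":0,"jaw":0.1},{"x":0,"y":-0.004,"z":0.047,"rx":0,"ry":0,"rz":0,"jaw":0.1},{"x":0,"y":-0.004,"z":0.047,"rx":0,"ry":0,"rz":0,"jaw":0.1}]'
```

```text
t: 21.52
eef_pos: [609.1, 169.1, 255.1]
tcp_rot: [3.141, 0.0, 2.185]
ft_force: [1.5, 0.7, -0.6]
opening: 0.116
```

```bash
python3 -m pendant '[{"x":0,"y":-0.018,"z":-0.04,"rx":0,"ry":0,"rz":0,"jaw":0.1},{"x":0,"y":-0.043,"z":-0.077,"rx":0,"ry":0,"rz":0,"jaw":0.1},{"x":0,"y":-0.073,"z":-0.11,"rx":0,"ry":0,"rz":0,"jaw":0.1},{"x":0,"y":-0.105,"z":-0.14,"rx":0,"ry":0,"rz":0,"jaw":0.1},{"x":0,"y":-0.157,"z":-0.174,"rx":0,"ry":0,"rz":0,"jaw":0.1},{"x":0,"y":-0.213,"z":-0.2,"rx":0,"ry":0,"rz":0,"jaw":0.1},{"x":0,"y":-0.273,"z":-0.216,"rx":0,"ry":0,"rz":0,"jaw":0.1},{"x":0,"y":-0.334,"z":-0.219,"rx":0,"ry":0,"rz":0,"jaw":0.1},{"x":0,"y":-0.334,"z":-0.219,"rx":0,"ry":0,"rz":0,"jaw":0.1}]'
python3 - <<'E'
from h import *
S=Cam("scene")
for n,c,(x0,y0,w,h) in(("scene",S,(255,140,120,100)),):
    a=cv2.cvtColor(c.img,cv2.COLOR_RGB2BGR)[y0:y0+h,x0:x0+w]; cv2.imwrite(f"pics/{n}15.png",cv2.convertScaleAbs(cv2.resize(a,None,fx=6,fy=6,interpolation=cv2.INTER_CUBIC),alpha=1.8))
E
```

```text
t: 22.65
eef_pos: [568.4, 140.7, 291.6]
tcp_rot: [3.135, 0.002, 2.185]
ft_force: [-4.8, 5.4, 33.0]
opening: 0.118
```

View pics/scene15.png

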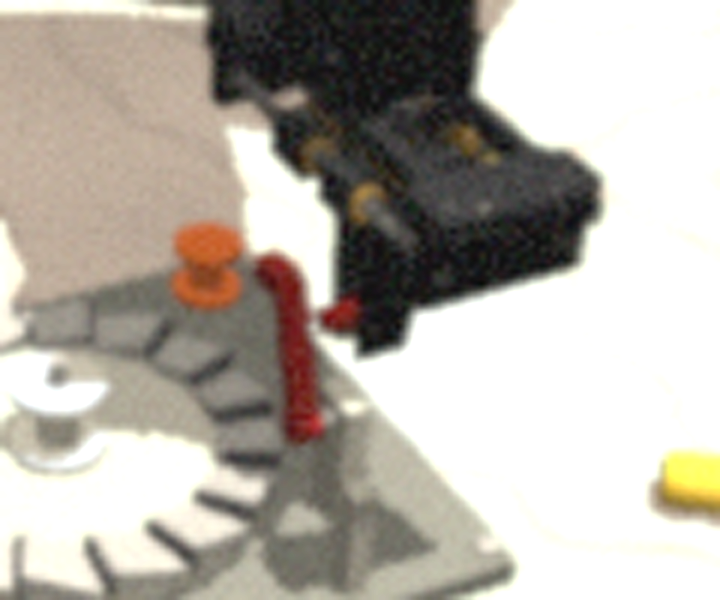

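```bash
python3 -m pendant '[{"x":0,"y":0,"z":-0.022,"rx":0,"ry":0,"rz":0,"jaw":0.1},{"x":0,"y":-0.03,"z":-0.019,"rx":0,"ry":0,"rz":0,"jaw":0.1},{"x":0,"y":-0.061,"z":-0.015,"rx":0,"ry":0,"rz":0,"jaw":0.1},{"x":0,"y":-0.121,"z":0.002,"rx":0,"ry":0,"rz":0,"jaw":0.1},{"x":0,"y":-0.121,"z":0.002,"rx":0,"ry":0,"rz":0,"jaw":0.1}]'
```

```text
t: 23.32
eef_pos: [552.7, 129.2, 287.0]
tcp_rot: [-3.14, -0.001, 2.185]
ft_force: [0.6, 0.2, -0.3]
opening: 0.118
```

```bash
python3 -m pendant '[{"x":0,"y":-0.056,"z":0.028,"rx":0,"ry":0,"rz":0,"jaw":0.1},{"x":0,"y":-0.105,"z":0.064,"rx":0,"ry":0,"rz":0,"jaw":0.1},{"x":0,"y":-0.148,"z":0.11,"rx":0,"ry":0,"rz":0,"jaw":0.1},{"x":0,"y":-0.182,"z":0.16,"rx":0,"ry":0,"rz":0,"jaw":0.1},{"x":0,"y":-0.182,"z":0.16,"rx":0,"ry":0,"rz":0,"jaw":0.1}]'
python3 - <<'E'
from h import *
S=Cam("scene")
for n,c,(x0,y0,w,h) in(("scene",S,(255,140,120,100)),):
    a=cv2.cvtColor(c.img,cv2.COLOR_RGB2BGR)[y0:y0+h,x0:x0+w]; cv2.imwrite(f"pics/{n}16.png",cv2.convertScaleAbs(cv2.resize(a,None,fx=6,fy=6,interpolation=cv2.INTER_CUBIC),alpha=1.8))
E
```

```text
t: 23.95
eef_pos: [530.5, 113.7, 262.5]
tcp_rot: [-3.14, -0.001, 2.185]
ft_force: [0.7, 2.7, -2.9]
opening: 0.12
```

View pics/scene16.png

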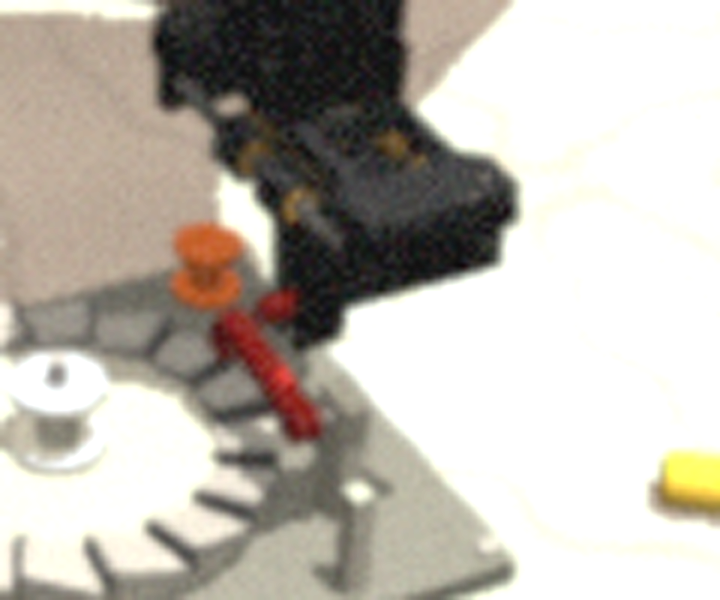

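```bash
python3 -m pendant '[{"x":0,"y":-0.012,"z":0.025,"rx":0,"ry":0,"rz":0,"jaw":0.1},{"x":0,"y":-0.022,"z":0.048,"rx":0,"ry":0,"rz":0,"jaw":0.1},{"x":0,"y":-0.022,"z":0.048,"rx":0,"ry":0,"rz":0,"jaw":0.1}]'
python3 -m pendant '[{"x":0,"y":-0.004,"z":0.014,"rx":0,"ry":0,"rz":0,"jaw":0.1},{"x":0,"y":-0.007,"z":0.026,"rx":0,"ry":0,"rz":0,"jaw":0.1},{"x":0,"y":-0.007,"z":0.026,"rx":0,"ry":0,"rz":0,"jaw":0.1}]'
```

```text
t: 24.38
eef_pos: [528.1, 112.0, 256.0]
tcp_rot: [-3.141, -0.0, 2.185]
ft_force: [-0.7, 2.9, -0.5]
opening: 0.115
t: 24.75
eef_pos: [527.1, 111.3, 252.1]
tcp_rot: [-3.141, -0.001, 2.185]
ft_force: [-4.7, 1.0, 1.0]
opening: 0.12
```

```bash
python3 -m pendant '[{"x":0,"y":0,"z":0,"rx":0,"ry":0,"rz":0,"jaw":0.25},{"x":0,"y":0,"z":0,"rx":0,"ry":0,"rz":0,"jaw":0.5},{"x":0,"y":0,"z":0,"rx":0,"ry":0,"rz":0,"jaw":0.5},{"x":0,"y":0,"z":0,"rx":0,"ry":0,"rz":0,"jaw":0.5}]'
python3 -m pendant '[{"x":0,"y":0,"z":-0.1,"rx":0,"ry":0,"rz":0,"jaw":0.5},{"x":0,"y":0,"z":-0.4,"rx":0,"ry":0,"rz":0,"jaw":0.5},{"x":0,"y":0,"z":-0.8,"rx":0,"ry":0,"rz":0,"jaw":0.5},{"x":0.3,"y":0,"z":-1,"rx":0,"ry":0,"rz":0,"jaw":0.5},{"x":0.7,"y":0,"z":-1,"rx":0,"ry":0,"rz":0,"jaw":0.5},{"x":1,"y":0,"z":-1,"rx":0,"ry":0,"rz":0,"jaw":0.5},{"x":1,"y":0,"z":-1,"rx":0,"ry":0,"rz":0,"jaw":0.5}]'
python3 -m pendant '[{"x":0.4,"y":-0.2,"z":0,"rx":0,"ry":0,"rz":0,"jaw":0.5},{"x":0.8,"y":-0.4,"z":0,"rx":0,"ry":0,"rz":0,"jaw":0.5},{"x":1,"y":-0.5,"z":0,"rx":0,"ry":0,"rz":0,"jaw":0.5},{"x":1,"y":-0.5,"z":0,"rx":0,"ry":0,"rz":0,"jaw":0.5}]'
python3 - <<'E'
from h import *
T=Cam("top");S=Cam("scene")
for n,c,(x0,y0,w,h) in(("scene",S,(185,165,160,115)),("top",T,(175,115,150,140))):
    a=cv2.cvtColor(c.img,cv2.COLOR_RGB2BGR)[y0:y0+h,x0:x0+w]; cv2.imwrite(f"pics/{n}17.png",cv2.convertScaleAbs(cv2.resize(a,None,fx=4.2,fy=4.2,interpolation=cv2.INTER_CUBIC),alpha=1.5))
E
```

```text
t: 25.25
eef_pos: [527.5, 111.4, 252.4]
tcp_rot: [3.141, 0.0, 2.185]
ft_force: [-0.2, 0.1, -0.5]
opening: 0.474
t: 26.12
eef_pos: [439.1, 235.7, 403.7]
tcp_rot: [3.14, 0.0, 2.188]
ft_force: [-1.0, -0.8, 0.7]
opening: 0.502
t: 26.62
eef_pos: [291.7, 313.7, 403.2]
tcp_rot: [3.141, -0.0, 2.188]
ft_force: [0.4, -0.3, 0.8]
opening: 0.503
```

View pics/scene17.png

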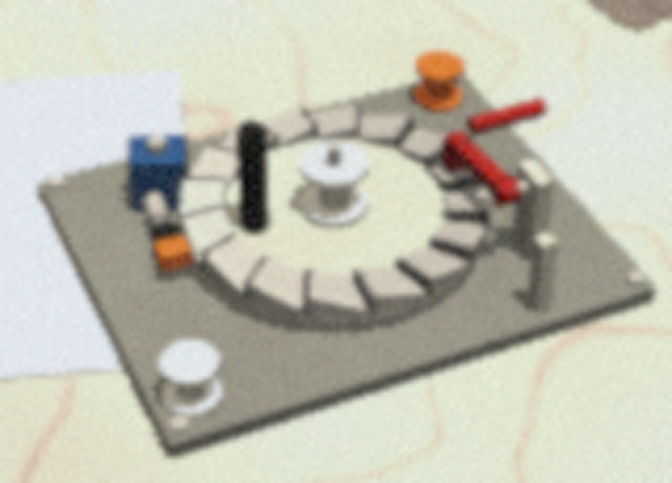

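View pics/top17.png

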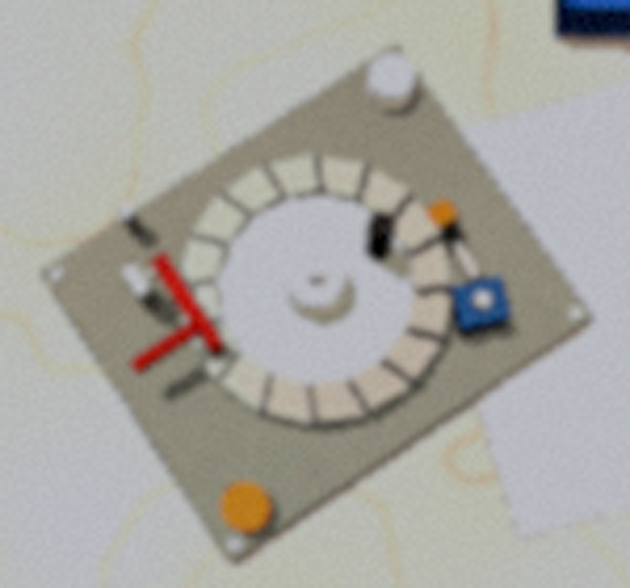

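```bash
python3 - <<'E'
from h import *
c=Cam("scene");c=Cam("scene");m=red(c)
a=cv2.cvtColor(cv2.imread("pics/scene0.png"),cv2.COLOR_BGR2RGB)
class A:img=a
for mm in(m,red(A)):
    ys,xs=np.nonzero(mm);k=(xs>296)&(xs<318)&(ys>180)&(ys<197);print("pin",xs[k].mean(),ys[k].mean(),k.sum()); k=(xs>290)&(xs<310)&(ys>=195)&(ys<215);print("bar",xs[k].mean(),ys[k].mean(),k.sum())
def diff(): return
d=cv2.absdiff(cv2.cvtColor(c.img,cv2.COLOR_RGB2GRAY),cv2.cvtColor(a,cv2.COLOR_RGB2GRAY)); print("meters diff",d[145:240,60:175].max(),"can/jar",d[160:270,360:445].max(),"bobbins",d[244:266,218:240].max(),d[176:192,282:297].max())
env.job_done()
E
```

```text
pin 304.85185185185185 192.2037037037037 54
bar 299.98979591836735 204.07142857142858 98
pin 304.5925925925926 191.85185185185185 54
bar 299.91 203.62 100
meters diff 15 can/jar 64 bobbins 8 9
the job is handed in; nothing more can be done
```

I handed in the job at about 27 s of the 72 s allowed, with the dog resting against the buffer and the pawl back down on the teeth.

- **Pawl open:** I gripped the red pin, swung the pawl over the hinge and let it fall fully open. A picture confirmed it.
- **Turning to the stop:** I turned the table clockwise by its handle, about 118°, using steps of about 1° near the stop. The torque began to rise about 2° before the end. I held the final position for about 1.5 s.
- **Squeeze:** I worked it out two ways. Force gave 3.6–3.9 mm and the angle turned after contact gave 3.9–4.4 mm, so about 4 mm; the squeeze itself was not measured directly.
- **Pawl closed:** I eased back slightly, let go of the handle, and laid the pawl back on the teeth. On the way back, with the pawl upright, the gripper pressed down on it with about 33 N because the arc was roughly 3 mm low. I corrected that at once and the force went to zero.

**Last checks:**
- The last pictures show the orange dog against the buffer.
- The pawl pin and bar lie within half a pixel of where they started.
- Both bobbins and the meters are unchanged, and the arm is well clear of the winder.
- The picture comparison around the can, jar and screwdriver did change (a maximum of 64 grey levels). The arm never worked near them, so I take it to be the arm's shadow, but I did not confirm that separately.

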